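# Refit the mixing coils in the analyser's manifold tray

### The arm

A 6-joint arm with a two-finger parallel gripper is mounted at the origin on a cart in front of the work surface, level with it; the furniture and walls round the work are solid. World frame = base frame: x ahead of the robot, y to its left, z up, the work surface at z = 0. Lengths are in mm, angles in rad, forces in N, time in s.
With the tool pointing down it reaches from about 375 to 900 mm from the base axis. Payload 3.1 kg.
Tool frame: the origin (TCP) lies between the finger pads; the fingertips stand 8 mm ahead of it and the grasp point (between the pads) lies 11 mm behind it (ctrl.tip_extent is the distance from the TCP to the fingertips, in mm); z points along the fingers, x is the direction in which the jaws open and shut, and the axes are right-handed (so a half turn about z gives the same grasp; the last joint's range is limited). The gripper opens to 87 mm and grips with 3 to 60 N. Pads are 19 mm wide; open, the fingers measure 117 mm over their backs; the gripper's body (75 mm by 190 mm) begins 51 mm behind the grasp point.
Start: joints at [0.967, 0.527, 1.433, -0, 1.181, -0.178], TCP at [258.114, 569.187, 230.548] pointing down, gripper open.
Joint ranges: [-3.08, 3.08], [-0.75, 2.2], [0.22, 2.44], [-1.43, 4.57], [0, 2.65], [-2.85, 2.85]. Speed limits (rad/s): [2.79, 2.79, 3.14, 3.14, 3.14, 3.14].

### API

Orientations are given as a 3x3 rotation matrix whose columns are the frame's x, y, z axes.
In Python, from bench import ctrl gives the robot as it stands. The module is installed in compiled form; this text tells all that it offers.
- The arm moves only by the shell command python3 -m creep 'ROWS' [FORCE]. ROWS is JSON, a list of rows, each a list of 7 numbers: the shift along the tool's x, y, z in cm, then the turn, a rotation vector about the tool's x, y, z in degrees, then the gripper's target within -1 to 1 (fully open at 1, half-way at 0, shut at -1). A call has 1 to 5 rows; each row shifts and turns the commanded pose from where the row before left it, along the tool's axes as they then stand; what a row does not reach is not made up. A row lasts 1/12 s, in which the tool goes at most 41.7 mm and 7.16 degrees, less where a joint would pass 70% of its speed; a pose out of reach is approached as far as the arm can. A call is refused whole if a number of a shift passes 4.17 or a number of a turn 7.16, either way. A call with a gripper value outside its range is refused whole. The fingers move at their own pace and stop on an object; FORCE is the grip in N (left out, the last holds). Time passes only in rows, so rows that do not move let the fingers close. It gives the time, the measured TCP pose, the force and the opening at its end, in the units of the state.
- ctrl.sense(): the state, without advancing time (a new reading comes with each control period).
- ctrl.read_camera(name): name is "scene" or "top"; returns a dict with "image" (400x640x3 uint8, red, green, blue), "fx", "fy", "cx", "cy" (pixels), "world_from_camera" (4x4, takes a point from camera to world coordinates). Camera axes: x right, y up, looking along -z (the intrinsics and any distortion apply to the point x, -y, -z); pixel columns grow to the right and rows downward; lengths in mm; the calibration is good to about 2 mm. A picture is of the moment at which its call begins. There is no depth.
- ctrl.hand_in(): hands the job in, once; it reports no verdict.
Trained networks look in a picture, given as the dict that the camera call returned (one of the last four; its "shot" number tells which), for a name from the list of things; names that differ only in an ending like _2 or _b are one class to them, and where a whole thing is asked for, a point or a joint stands for the part that bears it (a point fixed in the world has none). Each returns a list of dicts, best first, with "confidence" (0 to 1); they miss things now and then, are a little off and sometimes report something else, mostly with a low value. They report only what shows in the picture. A call takes as long as a camera call. They do not tell look-alikes from the thing itself.
- ctrl.silhouettes(picture, target): "region" (400x640 bool, what is visible of it) and "pixel" ([column, row] in pixels, amid what is visible of it).
The state is a dict: "time_s": time; "qpos": joint angles; "qvel": joint speeds; "joint_efforts": joint torques, N m; "eef_pos": TCP position; "tool_rot": TCP orientation; "ft_force": force on the tool from outside, world axes, zero at the start; "ft_torque": the same for the moment, N m; "grip_width": finger opening in mm.
Only numpy, scipy, OpenCV 4.12 (cv2) and the standard library are available. Lean on these libraries where they do the work, as an engineer would, in place of code of your own. Each camera call takes 0.05 s, during which the arm holds its last target.

### The job

The flow analyser's manifold tray has been cleaned and its four mixing coils lie about on the bench. Put each coil back into the cradle that fits its length, with both end pins down in the clips, and leave the black felt pen that lies among them where it is.

Things in the scene. Friction and masses are not known exactly. Their poses are not given: they have to be found in the camera images.
- coil_xs_center (a point): Centre, 13 mm above the underside, of the shortest of four loose coils: white tubing (8 turns) on a black bobbin with square end cheeks 26 mm wide and high, lying level on their flats. 32 mm long over the cheeks; beyond each a 12 mm thick black end pin, 16 mm long. x axis = along the coil, z up; same both ways round. Grasp across the winding, 26 mm wide. About 43 g.
- coil_s_center (a point): Centre, 13 mm above the underside, of the second shortest of four loose coils: white tubing (14 turns) on a black bobbin with square end cheeks 26 mm wide and high, lying level on their flats. 54 mm long over the cheeks; beyond each a 12 mm thick black end pin, 16 mm long. x axis = along the coil, z up; same both ways round. Grasp across the winding, 26 mm wide. About 52 g.
- coil_m_center (a point): Centre, 13 mm above the underside, of the second longest of four loose coils: white tubing (21 turns) on a black bobbin with square end cheeks 26 mm wide and high, lying level on their flats. 76 mm long over the cheeks; beyond each a 12 mm thick black end pin, 16 mm long. x axis = along the coil, z up; same both ways round. Grasp across the winding, 26 mm wide. About 60 g.
- coil_l_center (a point): Centre, 13 mm above the underside, of the longest of four loose coils: white tubing (28 turns) on a black bobbin with square end cheeks 26 mm wide and high, lying level on their flats. 98 mm long over the cheeks; beyond each a 12 mm thick black end pin, 16 mm long. x axis = along the coil, z up; same both ways round. Grasp across the winding, 26 mm wide. About 69 g.
- cradle_xs_seat (a point): Where the centre of the shortest coil lies when seated, 36 mm above the worktop. Fixed cradle (black bar, white clips) on the aluminium tray, lanes 66 mm apart, any order: two 8 mm thick clips with 44 mm clear between them (6 mm play each end). The end pins drop from above into U notches 15 mm wide, flared to 28 mm at the top; clip tops 16 mm above the seat, base bar 25 mm below. x axis = clip to clip, z up.
- cradle_s_seat (a point): Where the centre of the second shortest coil lies when seated, 36 mm above the worktop. Fixed cradle (black bar, white clips) on the aluminium tray, lanes 66 mm apart, any order: two 8 mm thick clips with 66 mm clear between them (6 mm play each end). The end pins drop from above into U notches 15 mm wide, flared to 28 mm at the top; clip tops 16 mm above the seat, base bar 25 mm below. x axis = clip to clip, z up.
- cradle_m_seat (a point): Where the centre of the second longest coil lies when seated, 36 mm above the worktop. Fixed cradle (black bar, white clips) on the aluminium tray, lanes 66 mm apart, any order: two 8 mm thick clips with 88 mm clear between them (6 mm play each end). The end pins drop from above into U notches 15 mm wide, flared to 28 mm at the top; clip tops 16 mm above the seat, base bar 25 mm below. x axis = clip to clip, z up.
- cradle_l_seat (a point): Where the centre of the longest coil lies when seated, 36 mm above the worktop. Fixed cradle (black bar, white clips) on the aluminium tray, lanes 66 mm apart, any order: two 8 mm thick clips with 110 mm clear between them (6 mm play each end). The end pins drop from above into U notches 15 mm wide, flared to 28 mm at the top; clip tops 16 mm above the seat, base bar 25 mm below. x axis = clip to clip, z up.
- pen_middle (a point): Middle of a black felt pen (136 mm long, 12 mm thick) that lies on the bench among the coils. Not part of the job.
There are look-alikes about, which are no part of the job. What is shaped like the part that bears coil_xs_center but turquoise is not meant.

How it is judged (in metres and radians):
At the end, for the whole second after the job is handed in: Each of the four coils rests in the cradle of its own length: centre within 10 mm of the seat in plan and within 4 mm of it in height, axis within 0.12 rad of the cradle's, released and at rest (horizontal distance between coil_xs_center and cradle_xs_seat below 0.01 m and z of coil_xs_center in the frame of cradle_xs_seat between -0.004 and 0.004 m and angle between the x axis of coil_xs_center and the x axis of cradle_xs_seat, either way round below 0.12 rad and linear speed of each of coil_xs, coil_s, coil_m, coil_l below 0.02 m/s and horizontal distance between coil_s_center and cradle_s_seat below 0.01 m and z of coil_s_center in the frame of cradle_s_seat between -0.004 and 0.004 m and angle between the x axis of coil_s_center and the x axis of cradle_s_seat, either way round below 0.12 rad and horizontal distance between coil_m_center and cradle_m_seat below 0.01 m and z of coil_m_center in the frame of cradle_m_seat between -0.004 and 0.004 m and angle between the x axis of coil_m_center and the x axis of cradle_m_seat, either way round below 0.12 rad and horizontal distance between coil_l_center and cradle_l_seat below 0.01 m and z of coil_l_center in the frame of cradle_l_seat between -0.004 and 0.004 m and angle between the x axis of coil_l_center and the x axis of cradle_l_seat, either way round below 0.12 rad); the robot touches nothing.
It fails at once if the black felt pen is pushed away or picked up (moved more than 30 mm) (distance of pen_middle from where it was at the start of the episode above 0.03 m).
It also fails if it takes over 99 s, if anything falls off the work surface, if the arm or the gripper's body presses on something with over 40 N, if the wrist force passes 120 N, or if a joint passes its speed limit or range.

## Working session

There is one attempt and no reset: what is moved stays moved. The work goes in short steps, Python scripts to look and compute and a shell command to move; the robot and the scene stay as the last step left them, time stands still between calls to the robot, and variables do not carry over. Pictures are saved under pics/ and viewed, and the job is handed in when it is done.

```bash
mkdir -p pics; ls; python3 - <<'E'
from bench import ctrl
import cv2
for n in ("scene","top"):
    p=ctrl.read_camera(n)
    cv2.imwrite(f"pics/{n}0.png",cv2.cvtColor(p["image"],cv2.COLOR_RGB2BGR))
    print(n,{k:v for k,v in p.items() if k!="image"})
s=ctrl.sense();print(s)
E
```

```text
pics
scene {'fx': 369.3735050453362, 'fy': 369.3735050453362, 'cx': 317.6779414219895, 'cy': 200.80145548463477, 'world_from_camera': array([[ 5.29959374e-01,  6.26361229e-01, -5.71677070e-01,
        -7.29188940e+01],
       [-8.47896645e-01,  4.03015038e-01, -3.44456322e-01,
        -4.12979456e+02],
       [ 1.46403708e-02,  6.67270927e-01,  7.44671182e-01,
         8.58949607e+02],
       [ 0.00000000e+00,  0.00000000e+00,  0.00000000e+00,
         1.00000000e+00]]), 'shot': 1}
top {'fx': 362.70050350606766, 'fy': 362.70050350606766, 'cx': 316.22830306140014, 'cy': 194.59345317848963, 'world_from_camera': array([[ 4.46682210e-03,  9.93432142e-01, -1.14335588e-01,
         4.59935121e+02],
       [-9.99989091e-01,  4.59366027e-03,  8.45899276e-04,
        -3.94854781e+01],
       [ 1.36556238e-03,  1.14330562e-01,  9.93441824e-01,
         8.96828474e+02],
       [ 0.00000000e+00,  0.00000000e+00,  0.00000000e+00,
         1.00000000e+00]]), 'shot': 2}
{'time_s': 0.1, 'qpos': array([ 9.66503249e-01,  5.28390665e-01,  1.43375204e+00,  1.61447478e-05,
        1.18143786e+00, -1.78507230e-01]), 'qvel': array([ 0.00015883, -0.00024728, -0.00288476,  0.00065325, -0.00015652,
        0.00052517]), 'joint_efforts': array([-2.26274251e-04, -4.40989208e+01, -1.77151036e+01,  6.35006838e-02,
        5.33912249e-02, -4.85682858e-05]), 'eef_pos': array([257.74973856, 568.67092458, 229.66580242]), 'tool_rot': array([[ 4.13041072e-01,  9.10711683e-01, -1.14178257e-03],
       [ 9.10710303e-01, -4.13042487e-01, -1.62737204e-03],
       [-1.95367144e-03, -3.67661656e-04, -9.99998024e-01]]), 'ft_force': array([-0.91951009,  0.14085725,  0.80837613]), 'ft_torque': array([-0.02708516,  0.06514307, -0.03937694]), 'grip_width': 86.87952007099425}
```

View pics/top0.png

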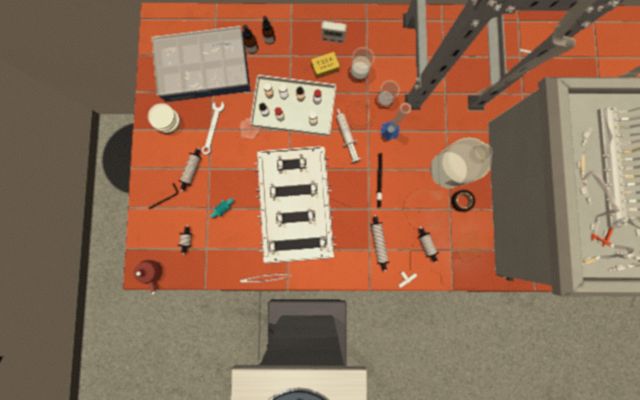

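View pics/scene0.png

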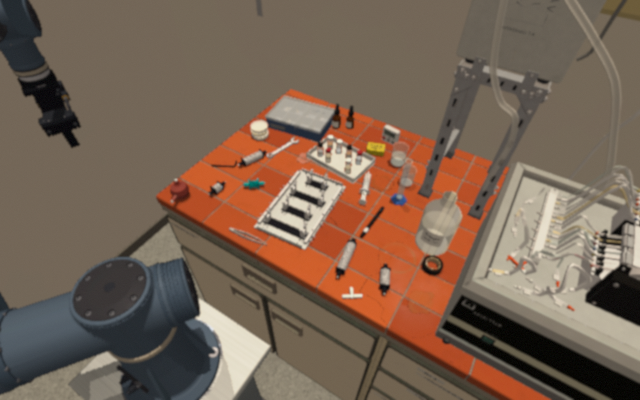

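The top view shows white coils at about (190,169), (185,239), (379,243) and (428,245). A turquoise look-alike is at (223,208), the pen at (380,180), and the cradles at (292,163), (293,190), (295,216) and (297,243).

```bash
cat > h.py <<'E'
from bench import ctrl
import numpy as np, cv2
def ray(p,uv):
    W=p["world_from_camera"]; u,v=uv
    d=np.array([(u-p["cx"])/p["fx"],-(v-p["cy"])/p["fy"],-1.0])
    return W[:3,3],W[:3,:3]@d
def toz(p,uv,z):
    o,d=ray(p,uv); return o+d*(z-o[2])/d[2]
def proj(p,X):
    W=p["world_from_camera"]; c=W[:3,:3].T@(np.asarray(X,float)-W[:3,3])
    return np.array([p["cx"]+p["fx"]*c[0]/-c[2],p["cy"]-p["fy"]*c[1]/-c[2]])
E
python3 - <<'E'
from h import *
T=["coil_xs_center","coil_s_center","coil_m_center","coil_l_center","pen_middle","cradle_xs_seat","cradle_s_seat","cradle_m_seat","cradle_l_seat"]
for n in ("top","scene"):
    p=ctrl.read_camera(n)
    for t in T:
        z=13 if "coil" in t else 6 if "pen" in t else 36
        for r in ctrl.silhouettes(p,t)[:4]:
            ys,xs=np.nonzero(r["region"])
            P=np.array([toz(p,q,z)[:2] for q in zip(xs,ys)])
            if len(P)<5: continue
            rect=cv2.minAreaRect(P.astype(np.float32))
            print(n,t,round(r["confidence"],2),np.round(r["pixel"]),len(P),"mean",P.mean(0).round(),"rect",np.round(rect[0]),np.round(rect[1]),round(rect[2],1))
p=ctrl.read_camera("top")
im=cv2.cvtColor(p["image"],cv2.COLOR_RGB2BGR)
def crop(a,b,c,d,k,f): cv2.imwrite(f,cv2.resize(im[b:d,a:c],None,fx=k,fy=k,interpolation=cv2.INTER_CUBIC))
crop(250,140,345,270,4.5,"pics/cr.png")
crop(145,140,245,260,4.5,"pics/cl.png")
crop(360,145,460,275,4.5,"pics/crr.png")
E
```

```text
top coil_xs_center 0.72 [219. 210.] 205 mean [529. 191.] rect [530. 192.] [26. 65.] 46.1
top coil_xs_center 0.49 [186. 237.] 217 mean [452. 276.] rect [452. 278.] [62. 27.] 2.5
top coil_s_center 0.52 [431. 246.] 330 mean [ 440. -312.] rect [ 441. -311.] [89. 30.] 24.1
top coil_m_center 0.95 [187. 172.] 379 mean [625. 272.] rect [624. 271.] [ 27. 107.] 72.9
top coil_m_center 0.72 [380. 183.] 224 mean [ 595. -196.] rect [ 599. -196.] [ 12. 130.] 89.1
top coil_l_center 0.89 [377. 242.] 487 mean [ 446. -194.] rect [ 446. -194.] [129.  26.] 8.1
top pen_middle 0.54 [380. 181.] 287 mean [ 603. -197.] rect [ 602. -196.] [ 15. 133.] 89.1
top cradle_xs_seat 0.67 [292. 163.] 353 mean [635.  20.] rect [637.  20.] [36. 71.] 5.6
top cradle_s_seat 0.71 [295. 218.] 399 mean [507.  10.] rect [508.   9.] [29. 92.] 3.7
top cradle_s_seat 0.47 [294. 190.] 529 mean [571.  15.] rect [574.  14.] [ 33. 114.] 4.5
top cradle_l_seat 0.58 [295. 244.] 625 mean [442.   5.] rect [441.   4.] [ 33. 133.] 3.7
top cradle_l_seat 0.43 [428. 246.] 315 mean [ 442. -304.] rect [ 442. -304.] [83. 26.] 19.3
scene coil_xs_center 0.66 [215. 191.] 128 mean [450. 278.] rect [451. 277.] [36. 65.] 81.0
scene coil_s_center 0.57 [386. 275.] 248 mean [ 443. -310.] rect [ 442. -310.] [87. 26.] 21.7
scene coil_m_center 0.57 [252. 154.] 193 mean [623. 275.] rect [624. 274.] [ 39. 108.] 70.0
scene coil_l_center 0.54 [349. 258.] 387 mean [ 445. -193.] rect [ 447. -193.] [133.  28.] 9.5
scene pen_middle 0.54 [371. 222.] 149 mean [ 597. -195.] rect [ 602. -195.] [ 13. 138.] 88.0
scene cradle_xs_seat 0.5 [318. 180.] 172 mean [623.  12.] rect [627.  15.] [55. 66.] 22.0
scene cradle_s_seat 0.77 [295. 210.] 326 mean [495.   2.] rect [505.   5.] [ 61. 107.] 5.8
scene cradle_m_seat 0.91 [309. 198.] 376 mean [559.   1.] rect [568.   9.] [ 68. 126.] 6.3
scene cradle_l_seat 0.85 [287. 223.] 401 mean [429.  -5.] rect [438.  -2.] [ 51. 143.] 5.5
```

View pics/cr.png

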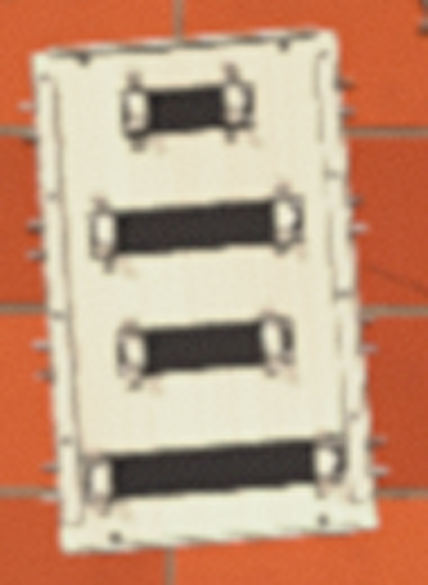

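View pics/cl.png

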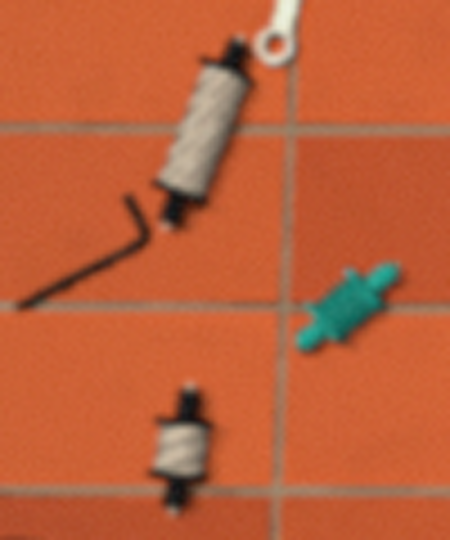

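View pics/crr.png

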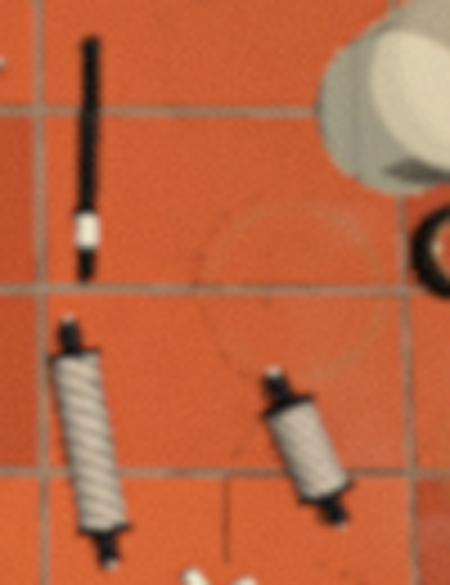

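XS candidates are the turquoise coil at (223,208) and the white one at (185,239). The white one fits, since turquoise is excluded, and the enlarged crop confirms it as white winding on a black bobbin. The pen at (380,180) has a white band and no cheeks. From top to bottom, the cradles are xs, m, s and l. Next I'll work out exact poses and check them by overlay.

```bash
python3 - <<'E'
from h import *
from scipy.optimize import least_squares
top=ctrl.read_camera("top"); sc=ctrl.read_camera("scene")
k=4.5
L=dict(xs=32,s=54,m=76,l=98)
tips=dict(m=((145,140),(237,42),(170,225)),xs=((145,140),(189,387),(172,511)),l=((360,145),(68,318),(110,568)),s=((360,145),(272,373),(340,523)))
res={}
def px(o,c): return (o[0]+(c[0]+.5)/k-.5,o[1]+(c[1]+.5)/k-.5)
for n,(o,a,b) in tips.items():
    A=toz(top,px(o,a),13);B=toz(top,px(o,b),13)
    c=(A+B)/2;d=A-B;ang=np.degrees(np.arctan2(d[1],d[0]))
    print("coil",n,c.round(1),"len",np.linalg.norm(d).round(1),"expect",L[n]+32,"axis",round(ang,1)); res[n]=(c,ang)
clips=dict(xs=((134,108),(238,102)),m=((103,232),(288,217)),s=((133,350),(276,337)),l=((100,479),(328,460)))
ob=[];idx=dict(xs=3,m=2,s=1,l=0)
for n,(a,b) in clips.items():
    A=toz(top,px((250,140),a),45);B=toz(top,px((250,140),b),45)
    d=A-B;print("cradle",n,((A+B)/2).round(1),"len",np.linalg.norm(d).round(1),"exp",L[n]+20,"axis",np.degrees(np.arctan2(d[1],d[0])).round(1))
    ob.append((n,A,B))
def f(v):
    x,y,t=v;ax=np.array([-np.sin(t),np.cos(t)]);ac=np.array([np.cos(t),np.sin(t)]);r=[]
    for n,A,B in ob:
        c=np.array([x,y])+66*idx[n]*ac;h=(L[n]+20)/2
        r+=list(A[:2]-c-h*ax)+list(B[:2]-c+h*ax)
    return r
s=least_squares(f,[440,5,0.07]);x,y,t=s.x
print(s.x,np.round(s.fun,1))
ac=np.array([np.cos(t),np.sin(t)]);ax=np.array([-np.sin(t),np.cos(t)])
ims={"top":top,"scene":sc}
for nm,p in ims.items():
    im=cv2.cvtColor(p["image"],cv2.COLOR_RGB2BGR);im=cv2.resize(im,None,fx=4,fy=4,interpolation=cv2.INTER_CUBIC)
    def P(X): q=proj(p,X);return tuple(int(round(e*4+1.5)) for e in q)
    for n in L:
        c=np.array([x,y])+66*idx[n]*ac
        if nm=="top":print("seat",n,c.round(1))
        for sg in (1,-1):
            for z,col in((52,(0,0,255)),):
                e=c+sg*ax*(L[n]+20)/2
                q=[np.r_[e+ax*i*4+ac*j*14,z] for i,j in((1,1),(1,-1),(-1,-1),(-1,1))]
                cv2.polylines(im,[np.array([P(w) for w in q])],True,col,1)
        C,ang=res[n];d=np.array([np.cos(np.radians(ang)),np.sin(np.radians(ang))]);nn=np.array([-d[1],d[0]])
        for z,col in((0,(255,0,0)),(26,(0,255,0))):
            q=[np.r_[C[:2]+d*i*L[n]/2+nn*j*13,z] for i,j in((1,1),(1,-1),(-1,-1),(-1,1))]
            cv2.polylines(im,[np.array([P(w) for w in q])],True,col,1)
        cv2.line(im,P(np.r_[C[:2]+d*(L[n]/2+16),13]),P(np.r_[C[:2]-d*(L[n]/2+16),13]),(255,0,255),1)
    a,b,c2,d2=(140,135,460,275) if nm=="top" else (190,140,410,300)
    o=im[b*4:d2*4,a*4:c2*4]
    if nm=="top":
        cv2.imwrite("pics/ovA.png",o[:, :800][:600]);cv2.imwrite("pics/ovB.png",o[:,480:1280][:600])
    else: cv2.imwrite("pics/ovS.png",cv2.resize(o,(800,582)))
E
```

```text
coil m [623.5 272.3  13. ] len 107.1 expect 108 axis -17.5
coil xs [451.3 277.2  13. ] len 66.4 expect 64 axis -5.3
coil l [ 445.1 -193.3   13. ] len 134.6 expect 130 axis 8.8
coil s [ 442.6 -309.8   13. ] len 86.6 expect 86 axis 23.2
cradle xs [633.8  20.5  45. ] len 55.3 exp 52 axis 93.6
cradle m [569.9  14.7  45. ] len 97.6 exp 96 axis 94.9
cradle s [507.3   9.3  45. ] len 74.9 exp 74 axis 95.5
cradle l [442.2   3.6  45. ] len 118.3 exp 118 axis 95.0
[4.39641909e+02 3.37069156e+00 8.73378896e-02] [-2.6  1.5 -3.6 -1.8 -1.3  0.6 -1.3 -1.   1.6  0.5  2.2 -0.3  2.5  0.4
  2.5  0.1]
seat xs [636.9  20.6]
seat s [505.4   9.1]
seat m [571.1  14.9]
seat l [439.6   3.4]
```

View pics/ovA.png

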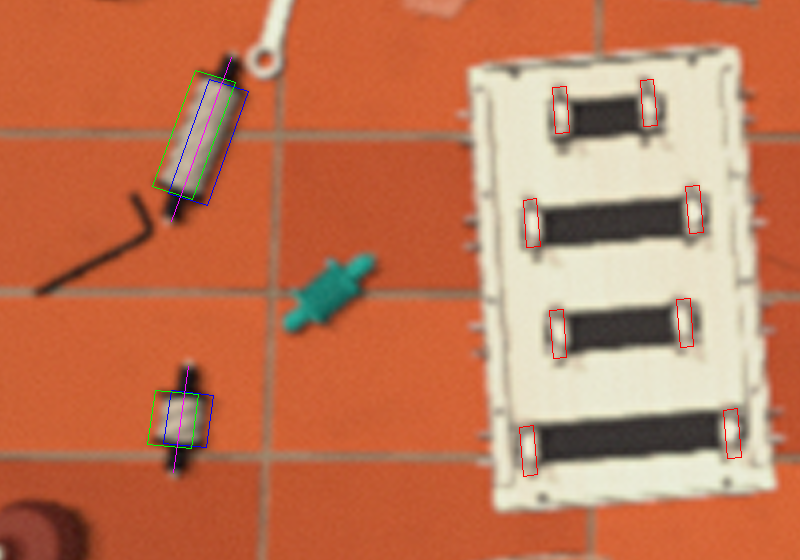

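View pics/ovB.png

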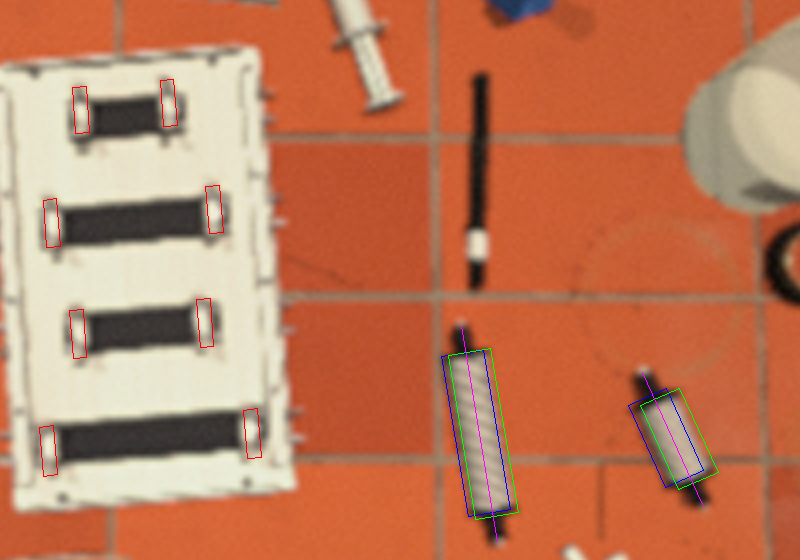

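View pics/ovS.png

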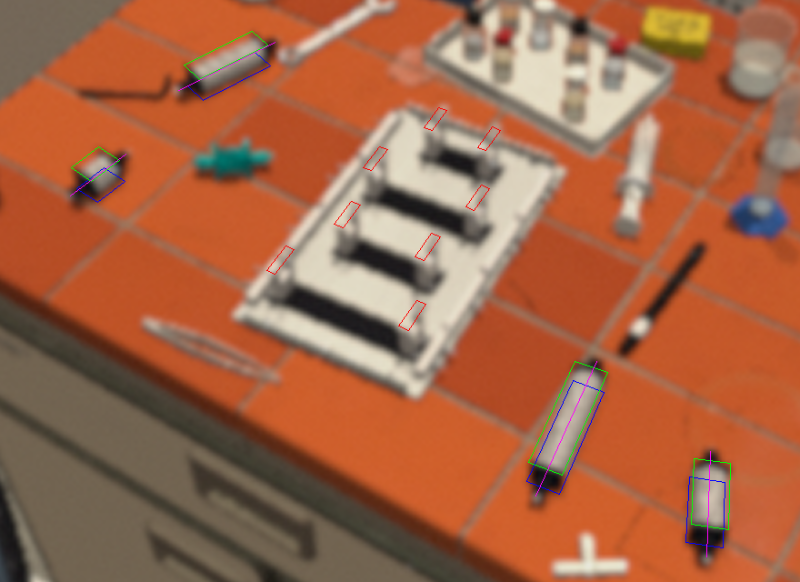

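The coils overlay well in both views. The clip tops agree in the top view but sit about 5 px high in the scene view, so I'll zoom in on the clips.

```bash
python3 - <<'E'
from h import *
for n,(a,b,c,d) in dict(scene=(250,165,350,245),top=(255,145,335,205)).items():
    p=ctrl.read_camera(n);im=cv2.cvtColor(p["image"],cv2.COLOR_RGB2BGR)[b:d,a:c]
    im=cv2.resize(im,None,fx=8 if n=="scene" else 9,fy=8 if n=="scene" else 9,interpolation=cv2.INTER_LANCZOS4)
    cv2.imwrite(f"pics/z_{n}.png",im[:600,:800])
E
```

```text
(no output)
```

View pics/z_scene.png

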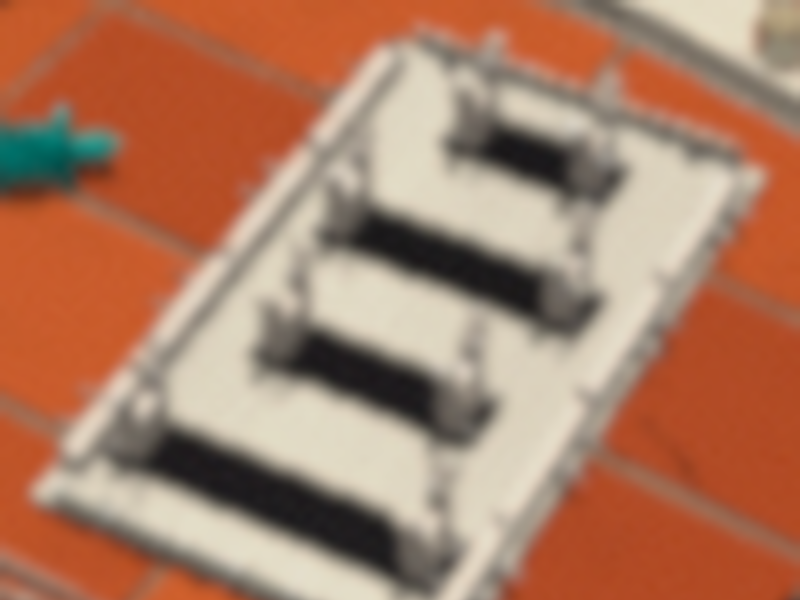

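View pics/z_top.png

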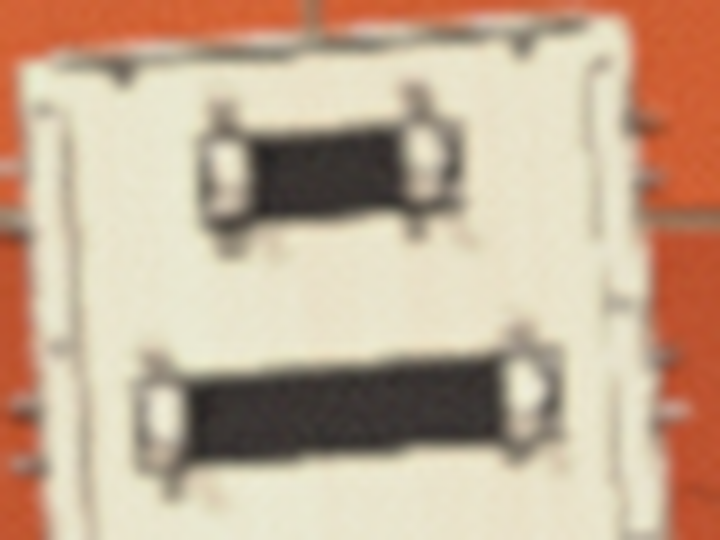

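The scene zoom shows horns of the xs left clip at (495,45) and (465,75). The overlay fell between them, so the fit holds. I'll refine the seats from the dark base bars, whose tops are at z≈11.

```bash
python3 - <<'E'
from h import *
from scipy.optimize import least_squares
L=dict(xs=32,s=54,m=76,l=98);idx=dict(xs=3,m=2,s=1,l=0)
S=dict(xs=(636.9,20.6),s=(505.4,9.1),m=(571.1,14.9),l=(439.6,3.4))
for cam in("top","scene"):
    p=ctrl.read_camera(cam);g=p["image"].max(2);cs={}
    n0,lab,st,ce=cv2.connectedComponentsWithStats((g<90).astype(np.uint8))
    for n,(x,y) in S.items():
        u,v=proj(p,(x,y,11)).round().astype(int)
        l=lab[v,u]
        if l==0: print("miss",n);continue
        ys,xs=np.nonzero(lab==l);P=np.array([toz(p,q,11)[:2] for q in zip(xs,ys)])
        r=cv2.minAreaRect(P.astype(np.float32));c=P.mean(0);cs[n]=c
        print(cam,n,c.round(1),np.round(r[0],1),np.round(r[1]),round(r[2],1))
    f=lambda v:np.concatenate([cs[n]-np.array([v[0]+66*idx[n]*np.cos(v[2]),v[1]+66*idx[n]*np.sin(v[2])]) for n in cs])
    s=least_squares(f,[440,4,.08]);x,y,t=s.x
    print(s.x,np.round(s.fun,1),np.degrees(t))
    for n in cs:print(n,np.round([x+66*idx[n]*np.cos(t),y+66*idx[n]*np.sin(t)],1))
E
```

```text
top xs [637.8  23.8] [637.9  25.7] [21. 46.] 5.5
top s [507.   11.9] [507.2  12.1] [21. 64.] 5.4
top m [572.6  17.6] [572.6  17.4] [21. 84.] 4.7
top l [441.8   5.9] [441.6   5.7] [ 21. 108.] 5.0
[4.41190851e+02 5.79218390e+00 9.09822827e-02] [-0.6  0.   0.1  0.1 -0.1 -0.2  0.6  0.1] 5.21290080886642
xs [638.4  23.8]
s [506.9  11.8]
m [572.6  17.8]
l [441.2   5.8]
scene xs [634.8  22.6] [636.1  23.2] [22. 53.] 2.6
scene s [504.2  12.1] [504.9   9.2] [22. 82.] 4.4
scene m [569.6  15.8] [570.4  12.8] [ 22. 105.] 4.1
scene l [438.9   7.3] [439.7   5. ] [ 21. 122.] 5.2
[4.38162340e+02 6.97937927e+00 7.57221459e-02] [-0.8  0.7  0.2  0.1 -0.2 -1.2  0.8  0.4] 4.3385593758530545
xs [635.6  22. ]
s [504.  12.]
m [569.8  17. ]
l [438.2   7. ]
```

```bash
cat > go.py <<'E'
import sys
from h import *
def main(x,y,z,yaw,step=38):
    s=ctrl.sense();p=s["eef_pos"];R=s["tool_rot"]
    y0=np.degrees(np.arctan2(R[1,0],R[0,0]))
    d=(yaw-y0+180)%360-180
    D=np.array([x,y,z])-p
    n=max(1,int(np.ceil(max(np.linalg.norm(D)/step,abs(d)/7))))
    print("t",s["time_s"],"at",p.round(1),"yaw",round(y0,1),"q6",s["qpos"][5].round(2),"tilt",R[:2,2].round(4),"g",s["grip_width"].round(1),"F",s["ft_force"].round(1))
    print("delta",D.round(1),"dyaw",round(d,1),"rows",n)
    for i in range(n):
        a=np.radians(y0+d*i/n);w=D/n
        # tool x=(c,s,0), y=(s,-c,0), z=(0,0,-1)
        c,sn=np.cos(a),np.sin(a)
        print([round((c*w[0]+sn*w[1])/10,2),round((sn*w[0]-c*w[1])/10,2),round(-w[2]/10,2),0,0,round(-d/n,2)])
main(*map(float,sys.argv[1:]))
E
python3 go.py 624 272.7 80 72.5
```

```text
Traceback (most recent call last):
  File "go.py", line 16, in <module>
    main(*map(float,sys.argv[1:]))
    ~~~~^^^^^^^^^^^^^^^^^^^^^^^^^^
  File "go.py", line 9, in main
    print("t",s["time_s"],"at",p.round(1),"yaw",round(y0,1),"q6",s["qpos"][5].round(2),"tilt",R[:2,2].round(4),"g",s["grip_width"].round(1),"F",s["ft_force"].round(1))
                                                                                                                   ^^^^^^^^^^^^^^^^^^^^^
AttributeError: 'float' object has no attribute 'round'
```

```bash
sed -i 's/s\["grip_width"\].round(1)/round(s["grip_width"],1)/' go.py
python3 go.py 624 272.7 80 72.5
```

```text
t 1.45 at [258.1 569.2 230.5] yaw 65.6 q6 -0.18 tilt [ 0. -0.] g 87.3 F [-0.2  0.1  0.2]
delta [ 365.9 -296.5 -150.5] dyaw 6.9 rows 14
[np.float64(-0.85), np.float64(3.25), np.float64(1.08), 0, 0, np.float64(-0.49)]
[np.float64(-0.88), np.float64(3.25), np.float64(1.08), 0, 0, np.float64(-0.49)]
[np.float64(-0.9), np.float64(3.24), np.float64(1.08), 0, 0, np.float64(-0.49)]
[np.float64(-0.93), np.float64(3.23), np.float64(1.08), 0, 0, np.float64(-0.49)]
[np.float64(-0.96), np.float64(3.22), np.float64(1.08), 0, 0, np.float64(-0.49)]
[np.float64(-0.99), np.float64(3.22), np.float64(1.08), 0, 0, np.float64(-0.49)]
[np.float64(-1.02), np.float64(3.21), np.float64(1.08), 0, 0, np.float64(-0.49)]
[np.float64(-1.04), np.float64(3.2), np.float64(1.08), 0, 0, np.float64(-0.49)]
[np.float64(-1.07), np.float64(3.19), np.float64(1.08), 0, 0, np.float64(-0.49)]
[np.float64(-1.1), np.float64(3.18), np.float64(1.08), 0, 0, np.float64(-0.49)]
[np.float64(-1.13), np.float64(3.17), np.float64(1.08), 0, 0, np.float64(-0.49)]
[np.float64(-1.15), np.float64(3.16), np.float64(1.08), 0, 0, np.float64(-0.49)]
[np.float64(-1.18), np.float64(3.15), np.float64(1.08), 0, 0, np.float64(-0.49)]
[np.float64(-1.21), np.float64(3.14), np.float64(1.08), 0, 0, np.float64(-0.49)]
```

```bash
sed -i 's/        print(\[round((c.*$/        print(*["%.2f"%v for v in ((c*w[0]+sn*w[1])\/10,(sn*w[0]-c*w[1])\/10,-w[2]\/10,-d\/n)])/' go.py
python3 -m creep '[[-0.85,3.25,0,0,0,-0.5,1],[-0.88,3.25,0,0,0,-0.5,1],[-0.9,3.24,0.5,0,0,-0.5,1],[-0.93,3.23,1,0,0,-0.5,1],[-0.96,3.22,1,0,0,-0.5,1]]' 20
python3 -m creep '[[-1,3.22,1,0,0,-0.5,1],[-1.02,3.21,1,0,0,-0.5,1],[-1.04,3.2,1,0,0,-0.5,1],[-1.07,3.19,1,0,0,-0.5,1],[-1.1,3.18,1,0,0,-0.5,1]]'
python3 -m creep '[[-1.1,3.17,1,0,0,-0.5,1],[-1.15,3.16,1,0,0,-0.5,1],[-1.2,3.15,1,0,0,-0.5,1],[-1.2,3.14,1,0,0,-0.5,1],[0,0,0,0,0,0,1]]'
python3 -m creep '[[0,0,0,0,0,0,1],[0,0,0,0,0,0,1]]'
python3 go.py 624 272.7 80 72.5
```

```text
time_s: 1.87
eef_pos: [390.0, 462.8, 205.9]
tool_rot: [[0.372, 0.928, 0.001], [0.928, -0.372, 0.001], [0.002, 0.001, -1.0]]
ft_force: [0.8, 0.2, -0.8]
grip_width: 87.1
time_s: 2.28
eef_pos: [520.8, 356.3, 155.2]
tool_rot: [[0.332, 0.943, 0.0], [0.943, -0.332, 0.0], [0.0, 0.0, -1.0]]
ft_force: [0.1, 0.6, -0.1]
grip_width: 87.2
time_s: 2.7
eef_pos: [629.4, 268.0, 113.6]
tool_rot: [[0.304, 0.953, 0.003], [0.953, -0.304, -0.002], [-0.001, 0.003, -1.0]]
ft_force: [-0.1, -0.0, -0.4]
grip_width: 87.4
time_s: 2.87
eef_pos: [623.8, 273.1, 115.3]
tool_rot: [[0.3, 0.954, -0.001], [0.954, -0.3, 0.0], [-0.0, -0.001, -1.0]]
ft_force: [0.1, 0.1, 0.1]
grip_width: 87.1
t 2.8667 at [623.8 273.1 115.3] yaw 72.6 q6 -1.02 tilt [-0.0013  0.0002] g 87.1 F [0.1 0.1 0.1]
delta [  0.2  -0.4 -35.3] dyaw -0.1 rows 1
-0.03 0.03 3.53 0.06
```

```bash

python3 -m creep '[[0,0,3,0,0,0,1],[0,0,3,0,0,0,1],[0,0,2.5,0,0,0,1],[0,0,1.0,0,0,0,1],[0,0,0.8,0,0,0,1]]'
python3 -m creep '[[0,0,0,0,0,0,1],[0,0,0,0,0,0,0],[0,0,0,0,0,0,-1],[0,0,0,0,0,0,-1],[0,0,0,0,0,0,-1]]' 20
python3 -m creep '[[0,0,0,0,0,0,-1],[0,0,0,0,0,0,-1],[0,0,0,0,0,0,-1],[0,0,0,0,0,0,-1],[0,0,0,0,0,0,-1]]'
```

```text
time_s: 3.28
eef_pos: [622.4, 274.2, 11.5]
tool_rot: [[0.297, 0.955, -0.003], [0.955, -0.297, -0.0], [-0.001, -0.002, -1.0]]
ft_force: [0.4, 0.1, -0.5]
grip_width: 87.1
time_s: 3.7
eef_pos: [625.2, 273.3, 14.0]
tool_rot: [[0.299, 0.954, 0.002], [0.954, -0.299, 0.001], [0.001, 0.002, -1.0]]
ft_force: [-0.6, -0.1, -0.1]
grip_width: 67.7
time_s: 4.12
eef_pos: [624.3, 273.0, 12.5]
tool_rot: [[0.299, 0.954, -0.0], [0.954, -0.299, -0.0], [-0.0, -0.0, -1.0]]
ft_force: [-0.0, 0.0, 0.2]
grip_width: 34.9
```

```bash

python3 -m creep '[[0,0,0,0,0,0,-1],[0,0,0,0,0,0,-1],[0,0,0,0,0,0,-1],[0,0,0,0,0,0,-1],[0,0,0,0,0,0,-1]]'
python3 -m creep '[[0,0,-2,0,0,0,-1],[0,0,-3,0,0,0,-1],[0,0,-3,0,0,0,-1],[0,0,0,0,0,0,-1],[0,0,0,0,0,0,-1]]'
python3 go.py 571.5 16 100 5
python3 - <<'E'
from h import *
for n,(a,b,c,d) in dict(scene=(200,100,340,200),top=(140,120,260,220)).items():
    p=ctrl.read_camera(n);im=cv2.cvtColor(p["image"],cv2.COLOR_RGB2BGR)[b:d,a:c]
    cv2.imwrite(f"pics/g1_{n}.png",cv2.resize(im,None,fx=4,fy=4,interpolation=cv2.INTER_CUBIC))
E
```

```text
time_s: 4.53
eef_pos: [624.3, 273.1, 12.5]
tool_rot: [[0.299, 0.954, -0.0], [0.954, -0.299, 0.0], [-0.0, -0.0, -1.0]]
ft_force: [-0.7, -0.1, -0.1]
grip_width: 24.9
time_s: 4.95
eef_pos: [625.8, 273.5, 94.8]
tool_rot: [[0.299, 0.954, 0.005], [0.954, -0.299, 0.001], [0.002, 0.004, -1.0]]
ft_force: [-0.1, -0.5, -0.2]
grip_width: 25.2
t 4.95 at [625.8 273.5  94.8] yaw 72.6 q6 -1.02 tilt [0.0046 0.0011] g 25.2 F [-0.1 -0.5 -0.2]
delta [ -54.3 -257.5    5.2] dyaw -67.6 rows 10
-2.62 0.25 -0.05 6.76
-2.57 0.56 -0.05 6.76
-2.49 0.86 -0.05 6.76
-2.37 1.14 -0.05 6.76
-2.22 1.41 -0.05 6.76
-2.04 1.67 -0.05 6.76
-1.83 1.89 -0.05 6.76
-1.59 2.10 -0.05 6.76
-1.33 2.27 -0.05 6.76
-1.06 2.41 -0.05 6.76
```

View pics/g1_scene.png

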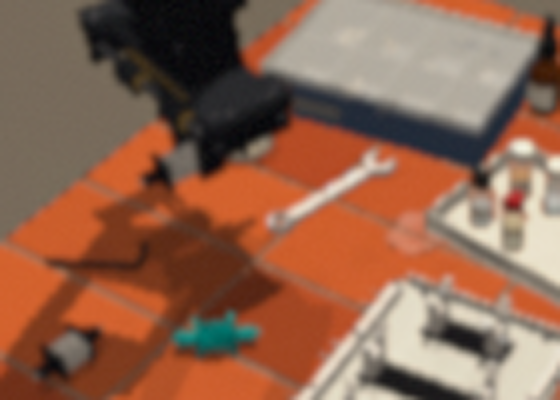

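View pics/g1_top.png

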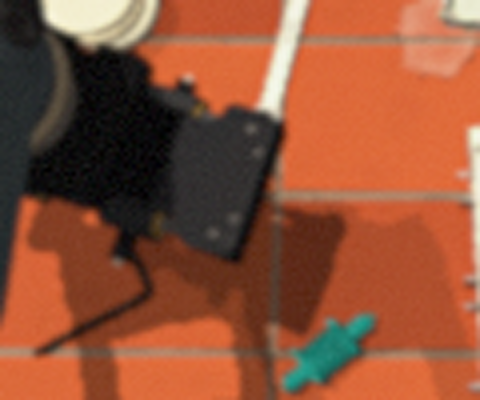

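The m coil is held (opening 25 mm, lifted in both views). I'll carry it to lane m.

```bash

python3 -m creep '[[-2.62,0.25,0,0,0,6.76,-1],[-2.57,0.56,0,0,0,6.76,-1],[-2.49,0.86,0,0,0,6.76,-1],[-2.37,1.14,0,0,0,6.76,-1],[-2.22,1.41,0,0,0,6.76,-1]]'
python3 -m creep '[[-2.04,1.67,0,0,0,6.76,-1],[-1.83,1.89,0,0,0,6.76,-1],[-1.59,2.1,0,0,0,6.76,-1],[-1.33,2.27,0,0,0,6.76,-1],[-1.06,2.41,0,0,0,6.76,-1]]'
python3 -m creep '[[0,0,0,0,0,0,-1],[0,0,0,0,0,0,-1],[0,0,0,0,0,0,-1]]'
python3 go.py 571.5 16 85 5
python3 - <<'E'
from h import *
for n,(a,b,c,d) in dict(scene=(240,140,360,260),top=(240,130,350,270)).items():
    p=ctrl.read_camera(n);im=cv2.cvtColor(p["image"],cv2.COLOR_RGB2BGR)[b:d,a:c]
    cv2.imwrite(f"pics/g2_{n}.png",cv2.resize(im,None,fx=4,fy=4,interpolation=cv2.INTER_CUBIC))
E
```

```text
time_s: 5.47
eef_pos: [595.1, 143.2, 90.5]
tool_rot: [[0.783, 0.622, -0.004], [0.622, -0.783, -0.0], [-0.004, -0.002, -1.0]]
ft_force: [-0.7, 0.4, -0.4]
grip_width: 24.7
time_s: 5.88
eef_pos: [568.0, 14.6, 90.8]
tool_rot: [[0.997, 0.082, -0.004], [0.082, -0.997, 0.001], [-0.004, -0.001, -1.0]]
ft_force: [0.4, 0.6, -0.3]
grip_width: 25.0
time_s: 6.13
eef_pos: [569.1, 15.9, 91.4]
tool_rot: [[0.996, 0.088, -0.002], [0.088, -0.996, 0.001], [-0.002, -0.001, -1.0]]
ft_force: [0.2, 0.0, -0.5]
grip_width: 25.1
t 6.1333 at [569.1  15.9  91.4] yaw 5.0 q6 -0.26 tilt [-0.0024  0.0008] g 25.1 F [ 0.2  0.  -0.5]
delta [ 2.4  0.1 -6.4] dyaw -0.0 rows 1
0.24 0.01 0.64 0.04
```

View pics/g2_scene.png

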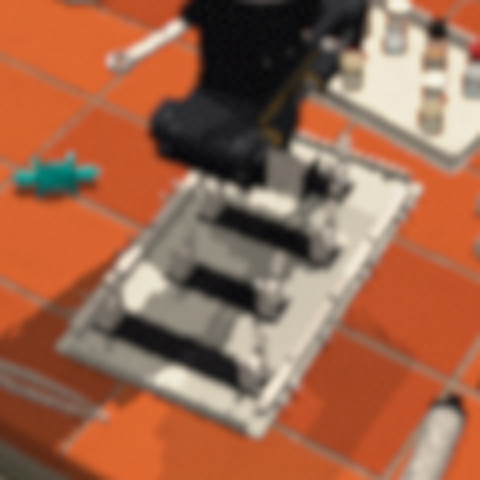

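View pics/g2_top.png

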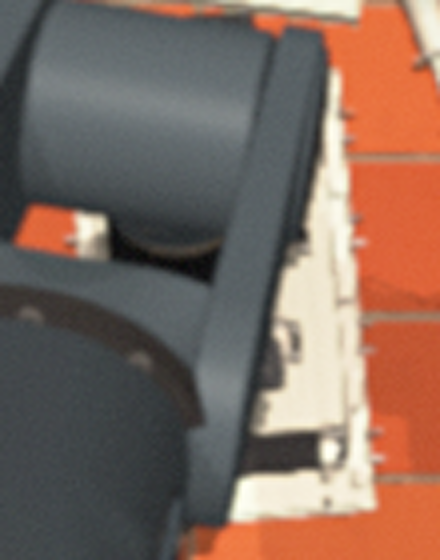

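```bash
python3 - <<'E'
from h import *
p=ctrl.read_camera("scene")
for e in(-3,0,3):
  print(proj(p,(573.8,-37.9+e,92)))
E
python3 -m creep '[[0.25,0,1,0,0,0,-1],[0,0,1,0,0,0,-1],[0,0,1,0,0,0,-1],[0,0,1,0,0,0,-1],[0,0,0.8,0,0,0,-1]]'
python3 -m creep '[[0,0,0.5,0,0,0,-1],[0,0,0,0,0,0,-1],[0,0,0,0,0,0,-1]]'
python3 go.py 571.5 16 35.5 5
```

```text
[323.21381718 185.85033231]
[322.33039793 185.44741283]
[321.44868333 185.04527082]
time_s: 6.7
eef_pos: [572.2, 16.0, 43.0]
tool_rot: [[0.996, 0.088, -0.001], [0.088, -0.996, 0.0], [-0.001, -0.0, -1.0]]
ft_force: [3.4, 1.4, 5.9]
grip_width: 24.7
time_s: 6.95
eef_pos: [573.5, 15.6, 39.3]
tool_rot: [[0.996, 0.087, 0.002], [0.087, -0.996, -0.0], [0.002, 0.0, -1.0]]
ft_force: [4.0, 0.7, -1.9]
grip_width: 25.0
t 6.95 at [573.5  15.6  39.3] yaw 5.0 q6 -0.26 tilt [ 0.0019 -0.0002] g 25.0 F [ 4.   0.7 -1.9]
delta [-2.   0.4 -3.8] dyaw -0.0 rows 1
-0.20 -0.06 0.38 0.01
```

Contact gave about +4 N in x, so the real lane lies slightly further in +x. I'll look before releasing.

```bash

python3 - <<'E'
from h import *
for n,(a,b,c,d) in dict(scene=(270,150,370,225)).items():
    p=ctrl.read_camera(n);im=cv2.cvtColor(p["image"],cv2.COLOR_RGB2BGR)[b:d,a:c]
    cv2.imwrite(f"pics/g3_{n}.png",cv2.resize(im,None,fx=8,fy=8,interpolation=cv2.INTER_CUBIC))
E
```

```text
(no output)
```

View pics/g3_scene.png

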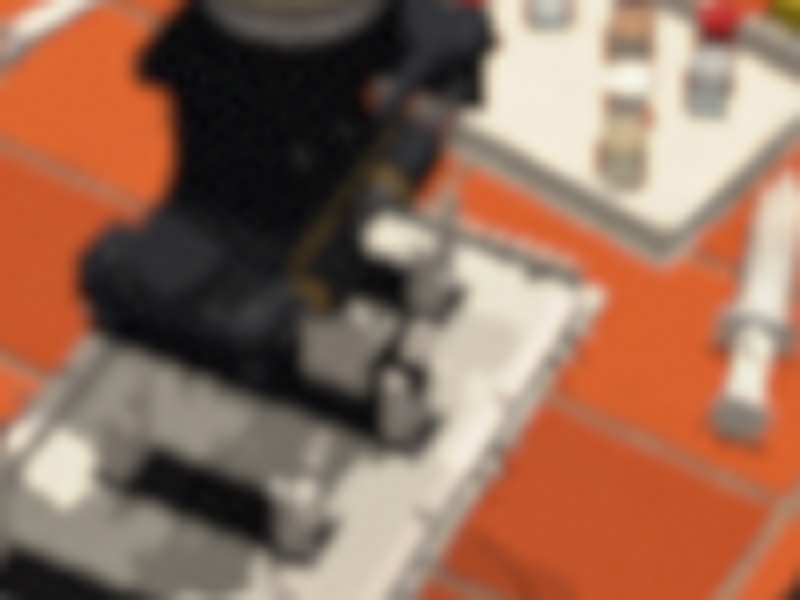

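```bash

python3 -m creep '[[0.15,-0.1,0.2,0,0,0,-1],[0,0,0.15,0,0,0,-1],[0,0,0,0,0,0,-1],[0,0,0,0,0,0,-1]]'
python3 go.py 572.5 16 35.5 5
```

```text
time_s: 7.33
eef_pos: [573.7, 16.9, 36.2]
tool_rot: [[0.996, 0.087, -0.0], [0.087, -0.996, 0.0], [-0.0, -0.0, -1.0]]
ft_force: [1.1, 0.5, -0.1]
grip_width: 24.6
t 7.3333 at [573.7  16.9  36.2] yaw 5.0 q6 -0.25 tilt [-0.0001  0.    ] g 24.6 F [ 1.1  0.5 -0.1]
delta [-1.2 -0.9 -0.7] dyaw -0.0 rows 1
-0.12 0.08 0.07 0.01
```

```bash

python3 -m creep '[[0,0,0,0,0,0,0.15],[0,0,0,0,0,0,0.15],[0,0,0,0,0,0,0.15],[0,0,0,0,0,0,0.15],[0,0,0,0,0,0,0.15]]'
python3 -m creep '[[0,0,-1.5,0,0,0,0.15],[0,0,-3.5,0,0,0,0.15],[0,0,-3.5,0,0,0,0.15],[0,0,0,0,0,0,0.4],[0,0,0,0,0,0,0.4]]'
python3 go.py 451.2 277.2 110 84.7
```

```text
time_s: 7.75
eef_pos: [573.4, 16.9, 36.0]
tool_rot: [[0.996, 0.087, -0.001], [0.087, -0.996, 0.0], [-0.001, -0.0, -1.0]]
ft_force: [-0.4, 0.6, -0.8]
grip_width: 47.1
time_s: 8.17
eef_pos: [575.3, 16.7, 123.3]
tool_rot: [[0.996, 0.087, 0.005], [0.087, -0.996, -0.001], [0.005, 0.001, -1.0]]
ft_force: [0.4, -0.3, -0.8]
grip_width: 56.7
t 8.1667 at [575.3  16.7 123.3] yaw 5.0 q6 -0.25 tilt [ 0.0049 -0.0008] g 56.7 F [ 0.4 -0.3 -0.8]
delta [-124.1  260.5  -13.3] dyaw 79.7 rows 12
-0.84 -2.25 0.11 -6.64
-0.57 -2.34 0.11 -6.64
-0.30 -2.39 0.11 -6.64
-0.02 -2.40 0.11 -6.64
0.26 -2.39 0.11 -6.64
0.53 -2.35 0.11 -6.64
0.80 -2.27 0.11 -6.64
1.06 -2.16 0.11 -6.64
1.30 -2.02 0.11 -6.64
1.52 -1.86 0.11 -6.64
1.73 -1.67 0.11 -6.64
1.91 -1.46 0.11 -6.64
```

```bash

python3 -m creep '[[-0.84,-2.25,0,0,0,-6.64,0.5],[-0.57,-2.34,0,0,0,-6.64,0.5],[-0.3,-2.39,0,0,0,-6.64,0.5],[0,-2.4,0,0,0,-6.64,0.5],[0.26,-2.39,0,0,0,-6.64,0.5]]'
python3 -m creep '[[0.53,-2.35,0.1,0,0,-6.64,0.5],[0.8,-2.27,0.1,0,0,-6.64,0.5],[1.06,-2.16,0.1,0,0,-6.64,0.5],[1.3,-2.02,0.1,0,0,-6.64,0.5],[1.52,-1.86,0.1,0,0,-6.64,0.5]]'
python3 -m creep '[[1.73,-1.67,0,0,0,-6.64,0.5],[1.91,-1.46,0,0,0,-6.64,0.5],[0,0,0,0,0,0,0.5],[0,0,0,0,0,0,0.5],[0,0,0,0,0,0,0.5]]'
python3 go.py 451.2 277.2 12.5 84.7 100
python3 - <<'E'
from h import *
for n,(a,b,c,d) in dict(scene=(265,150,365,225),top=(240,120,350,270)).items():
    p=ctrl.read_camera(n);im=cv2.cvtColor(p["image"],cv2.COLOR_RGB2BGR)[b:d,a:c]
    k=8 if n=="scene" else 4
    cv2.imwrite(f"pics/g4_{n}.png",cv2.resize(im,None,fx=k,fy=k,interpolation=cv2.INTER_CUBIC))
E
```

```text
time_s: 8.58
eef_pos: [520.5, 126.3, 119.5]
tool_rot: [[0.783, 0.622, -0.004], [0.622, -0.783, -0.0], [-0.003, -0.002, -1.0]]
ft_force: [0.1, 0.1, 1.0]
grip_width: 65.1
time_s: 9.0
eef_pos: [468.9, 234.8, 114.5]
tool_rot: [[0.314, 0.95, -0.003], [0.95, -0.314, -0.001], [-0.002, -0.003, -1.0]]
ft_force: [0.6, 0.1, 0.8]
grip_width: 65.2
time_s: 9.42
eef_pos: [449.7, 277.1, 115.2]
tool_rot: [[0.094, 0.996, -0.002], [0.996, -0.094, -0.001], [-0.001, -0.002, -1.0]]
ft_force: [-0.9, -0.4, 0.4]
grip_width: 65.3
t 9.4167 at [449.7 277.1 115.2] yaw 84.6 q6 -1.14 tilt [-0.0016 -0.001 ] g 65.3 F [-0.9 -0.4  0.4]
delta [ 1.500e+00  1.000e-01 -1.027e+02] dyaw 0.1 rows 2
0.01 0.07 5.13 -0.03
0.01 0.07 5.13 -0.03
```

View pics/g4_scene.png

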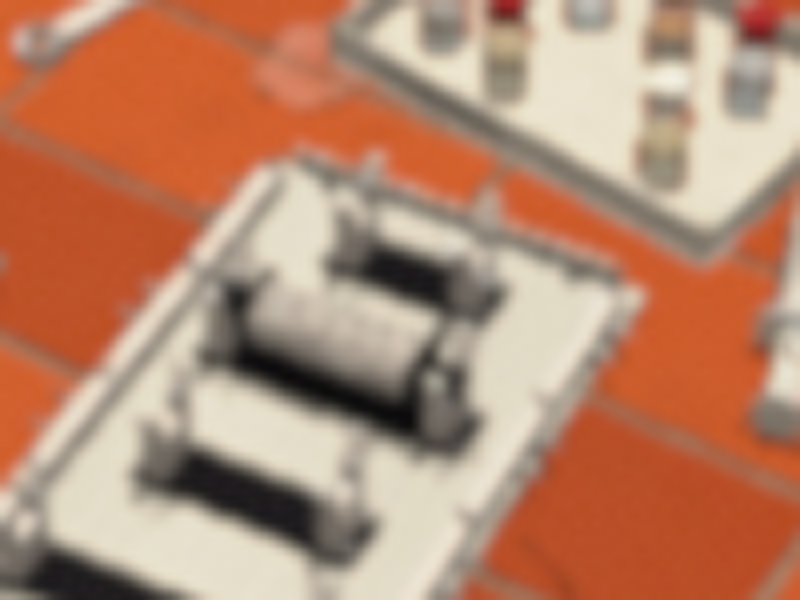

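View pics/g4_top.png

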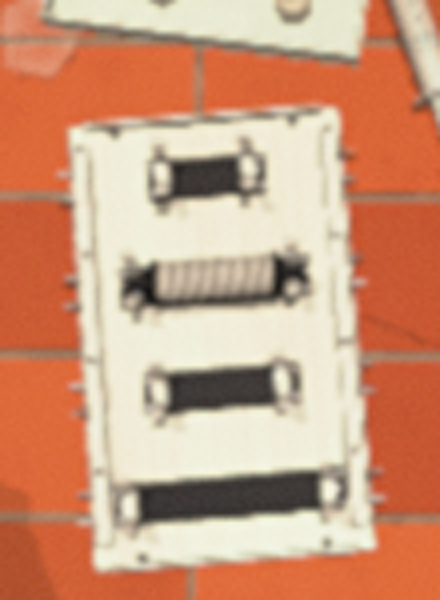

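The m coil is seated level between its clips, centred at (216,280) in the top crop. Next is the xs coil.

```bash

python3 -m creep '[[0,0.13,3,0,0,0,0.5],[0,0,3,0,0,0,0.5],[0,0,2.5,0,0,0,0.5],[0,0,1.0,0,0,0,0.5],[0,0,0.8,0,0,0,0.5]]'
python3 -m creep '[[0,0,0,0,0,0,0.5],[0,0,0,0,0,0,-1],[0,0,0,0,0,0,-1],[0,0,0,0,0,0,-1],[0,0,0,0,0,0,-1]]' 20
python3 -m creep '[[0,0,0,0,0,0,-1],[0,0,0,0,0,0,-1],[0,0,0,0,0,0,-1],[0,0,0,0,0,0,-1],[0,0,0,0,0,0,-1]]'
```

```text
time_s: 9.93
eef_pos: [451.2, 276.4, 11.6]
tool_rot: [[0.095, 0.996, -0.002], [0.996, -0.095, -0.001], [-0.001, -0.002, -1.0]]
ft_force: [0.0, 0.2, -0.4]
grip_width: 65.0
time_s: 10.35
eef_pos: [452.1, 277.8, 14.2]
tool_rot: [[0.093, 0.996, 0.002], [0.996, -0.093, 0.001], [0.001, 0.002, -1.0]]
ft_force: [0.2, 0.1, -0.4]
grip_width: 46.4
time_s: 10.77
eef_pos: [451.5, 277.6, 13.3]
tool_rot: [[0.093, 0.996, 0.0], [0.996, -0.093, 0.0], [0.0, 0.0, -1.0]]
ft_force: [-0.7, 0.1, 2.5]
grip_width: 24.9
```

```bash

python3 -m creep '[[0,0,-2,0,0,0,-1],[0,0,-3,0,0,0,-1],[0,0,-3,0,0,0,-1],[0,0,0,0,0,0,-1],[0,0,0,0,0,0,-1]]'
python3 -m creep '[[0,0,0,0,0,0,-1],[0,0,0,0,0,0,-1]]'
python3 go.py 638.5 22.5 93 5
```

```text
time_s: 11.18
eef_pos: [452.5, 277.9, 94.5]
tool_rot: [[0.093, 0.996, 0.004], [0.996, -0.093, 0.001], [0.002, 0.004, -1.0]]
ft_force: [0.1, 0.3, -0.6]
grip_width: 25.0
time_s: 11.35
eef_pos: [450.4, 277.1, 91.9]
tool_rot: [[0.093, 0.996, -0.003], [0.996, -0.093, -0.001], [-0.001, -0.002, -1.0]]
ft_force: [0.2, 0.3, -1.2]
grip_width: 25.0
t 11.35 at [450.4 277.1  91.9] yaw 84.7 q6 -1.14 tilt [-0.0025 -0.0009] g 25.0 F [ 0.2  0.3 -1.2]
delta [ 188.1 -254.6    1.1] dyaw -79.7 rows 12
-1.97 1.76 -0.01 6.64
-1.75 1.97 -0.01 6.64
-1.51 2.16 -0.01 6.64
-1.25 2.32 -0.01 6.64
-0.97 2.45 -0.01 6.64
-0.68 2.55 -0.01 6.64
-0.38 2.61 -0.01 6.64
-0.08 2.64 -0.01 6.64
0.22 2.63 -0.01 6.64
0.53 2.58 -0.01 6.64
0.82 2.51 -0.01 6.64
1.11 2.39 -0.01 6.64
```

```bash

python3 -m creep '[[-1.97,1.76,0,0,0,6.64,-1],[-1.75,1.97,0,0,0,6.64,-1],[-1.51,2.16,0,0,0,6.64,-1],[-1.25,2.32,0,0,0,6.64,-1],[-0.97,2.45,0,0,0,6.64,-1]]'
python3 -m creep '[[-0.68,2.55,0,0,0,6.64,-1],[-0.38,2.61,0,0,0,6.64,-1],[-0.08,2.64,0,0,0,6.64,-1],[0.22,2.63,0,0,0,6.64,-1],[0.53,2.58,0,0,0,6.64,-1]]'
python3 -m creep '[[0.82,2.51,0,0,0,6.64,-1],[1.11,2.39,0,0,0,6.64,-1],[0,0,0,0,0,0,-1],[0,0,0,0,0,0,-1],[0,0,0,0,0,0,-1]]'
python3 go.py 638.5 22.5 36 5 100
python3 - <<'E'
from h import *
for n,(a,b,c,d) in dict(scene=(265,140,365,215)).items():
    p=ctrl.read_camera(n);im=cv2.cvtColor(p["image"],cv2.COLOR_RGB2BGR)[b:d,a:c]
    cv2.imwrite(f"pics/g5_{n}.png",cv2.resize(im,None,fx=8,fy=8,interpolation=cv2.INTER_CUBIC))
E
```

```text
time_s: 11.77
eef_pos: [529.3, 170.3, 91.4]
tool_rot: [[0.627, 0.779, -0.003], [0.779, -0.627, -0.0], [-0.002, -0.002, -1.0]]
ft_force: [-0.3, 0.0, 0.0]
grip_width: 24.8
time_s: 12.18
eef_pos: [607.7, 64.3, 91.1]
tool_rot: [[0.951, 0.308, -0.004], [0.308, -0.951, 0.0], [-0.003, -0.001, -1.0]]
ft_force: [-0.2, 0.7, 0.7]
grip_width: 24.7
time_s: 12.6
eef_pos: [637.9, 23.4, 91.4]
tool_rot: [[0.996, 0.088, -0.004], [0.088, -0.996, 0.001], [-0.004, -0.001, -1.0]]
ft_force: [-0.9, 0.3, -1.1]
grip_width: 24.8
t 12.6 at [637.9  23.4  91.4] yaw 5.0 q6 -0.23 tilt [-0.0042  0.0009] g 24.8 F [-0.9  0.3 -1.1]
delta [  0.6  -0.9 -55.4] dyaw -0.0 rows 1
0.05 0.09 5.54 0.03
```

View pics/g5_scene.png

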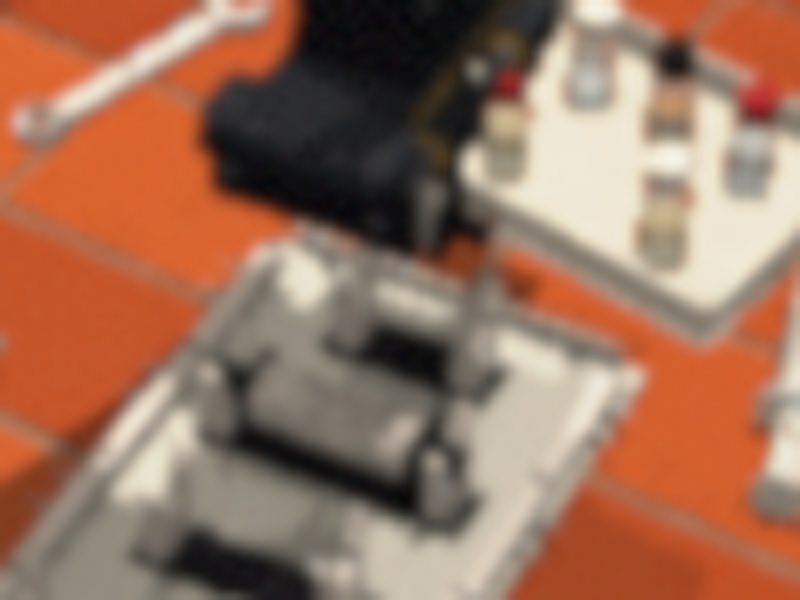

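```bash

python3 -m creep '[[0.1,0.05,1,0,0,0,-1],[0,0,1,0,0,0,-1],[0,0,1,0,0,0,-1],[0,0,1,0,0,0,-1],[0,0,0.8,0,0,0,-1]]'
python3 -m creep '[[0,0,0.3,0,0,0,-1],[0,0,0.3,0,0,0,-1],[0,0,0,0,0,0,-1],[0,0,0,0,0,0,-1]]'
python3 go.py 638.5 22.5 36 5 100
```

```text
time_s: 13.07
eef_pos: [639.6, 23.1, 43.2]
tool_rot: [[0.996, 0.088, -0.002], [0.088, -0.996, 0.0], [-0.002, -0.0, -1.0]]
ft_force: [0.3, 0.4, -0.0]
grip_width: 24.9
time_s: 13.4
eef_pos: [640.8, 22.5, 39.1]
tool_rot: [[0.996, 0.087, 0.0], [0.087, -0.996, -0.0], [0.0, 0.0, -1.0]]
ft_force: [-0.4, -0.2, 0.0]
grip_width: 25.0
t 13.4 at [640.8  22.5  39.1] yaw 5.0 q6 -0.23 tilt [ 0.0003 -0.0001] g 25.0 F [-0.4 -0.2  0. ]
delta [-2.3 -0.  -3.1] dyaw -0.0 rows 1
-0.23 -0.02 0.31 0.00
```

```bash

python3 -m creep '[[-0.1,0,0.2,0,0,0,-1],[0,0,0.1,0,0,0,-1],[0,0,0,0,0,0,-1],[0,0,0,0,0,0,-1]]'
python3 - <<'E'
from h import *
for n,(a,b,c,d) in dict(scene=(265,140,365,215)).items():
    p=ctrl.read_camera(n);im=cv2.cvtColor(p["image"],cv2.COLOR_RGB2BGR)[b:d,a:c]
    cv2.imwrite(f"pics/g6_{n}.png",cv2.resize(im,None,fx=8,fy=8,interpolation=cv2.INTER_CUBIC))
E
```

```text
time_s: 13.73
eef_pos: [639.8, 22.4, 36.4]
tool_rot: [[0.996, 0.087, 0.001], [0.087, -0.996, -0.0], [0.0, 0.0, -1.0]]
ft_force: [0.1, 0.1, 1.0]
grip_width: 24.9
```

View pics/g6_scene.png

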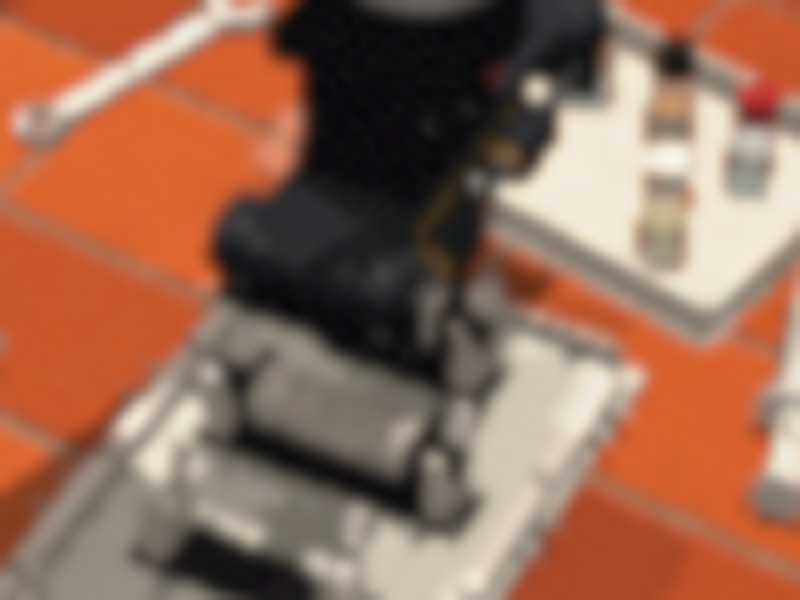

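The pins are down without resistance, so I'll release and move on to l. Its jaw yaw is -81.2.

```bash

python3 -m creep '[[0,0,0,0,0,0,0.15],[0,0,0,0,0,0,0.15],[0,0,0,0,0,0,0.15],[0,0,0,0,0,0,0.15],[0,0,0,0,0,0,0.15]]'
python3 -m creep '[[0,0,-1.5,0,0,0,0.15],[0,0,-3.5,0,0,0,0.15],[0,0,-3.5,0,0,0,0.15],[0,0,0,0,0,0,0.15],[0,0,0,0,0,0,0.15]]'
python3 -m creep '[[0,0,0,0,0,0,0.5],[0,0,0,0,0,0,0.5]]'
python3 go.py 445.3 -193.4 115 -81.2
```

```text
time_s: 14.2
eef_pos: [639.6, 22.5, 36.0]
tool_rot: [[0.996, 0.087, 0.0], [0.087, -0.996, -0.0], [0.0, 0.0, -1.0]]
ft_force: [1.1, 0.0, -0.1]
grip_width: 47.0
time_s: 14.62
eef_pos: [641.5, 22.3, 123.7]
tool_rot: [[0.996, 0.087, 0.006], [0.087, -0.996, -0.001], [0.006, 0.001, -1.0]]
ft_force: [-0.2, 0.2, -0.8]
grip_width: 49.7
time_s: 14.78
eef_pos: [638.3, 22.7, 119.6]
tool_rot: [[0.996, 0.087, -0.003], [0.087, -0.996, 0.0], [-0.003, -0.001, -1.0]]
ft_force: [0.2, 0.3, 0.7]
grip_width: 56.7
t 14.7833 at [638.3  22.7 119.6] yaw 5.0 q6 -0.23 tilt [-0.0032  0.0004] g 56.7 F [0.2 0.3 0.7]
delta [-193.  -216.1   -4.6] dyaw -86.2 rows 13
-1.62 1.53 0.04 6.63
-1.44 1.70 0.04 6.63
-1.23 1.86 0.04 6.63
-1.01 1.99 0.04 6.63
-0.77 2.09 0.04 6.63
-0.52 2.17 0.04 6.63
-0.27 2.21 0.04 6.63
-0.01 2.23 0.04 6.63
0.24 2.22 0.04 6.63
0.50 2.17 0.04 6.63
0.75 2.10 0.04 6.63
0.98 2.00 0.04 6.63
1.21 1.87 0.04 6.63
```

```bash

python3 -m creep '[[-1.62,1.53,0,0,0,6.63,0.5],[-1.44,1.7,0,0,0,6.63,0.5],[-1.23,1.86,0,0,0,6.63,0.5],[-1.01,1.99,0,0,0,6.63,0.5],[-0.77,2.09,0,0,0,6.63,0.5]]'
python3 -m creep '[[-0.52,2.17,0,0,0,6.63,0.5],[-0.27,2.21,0,0,0,6.63,0.5],[0,2.23,0,0,0,6.63,0.5],[0.24,2.22,0,0,0,6.63,0.5],[0.5,2.17,0,0,0,6.63,0.5]]'
python3 -m creep '[[0.75,2.1,0,0,0,6.63,0.5],[0.98,2,0,0,0,6.63,0.5],[1.21,1.87,0,0,0,6.63,0.5],[0,0,0,0,0,0,0.5],[0,0,0,0,0,0,0.5]]'
python3 -m creep '[[0,0,0,0,0,0,0.5]]'
python3 go.py 445.3 -193.4 12.5 -81.2 110
python3 - <<'E'
from h import *
for n,(a,b,c,d) in dict(scene=(250,130,410,250),top=(240,120,350,270)).items():
    p=ctrl.read_camera(n);im=cv2.cvtColor(p["image"],cv2.COLOR_RGB2BGR)[b:d,a:c]
    k=5 if n=="scene" else 4
    cv2.imwrite(f"pics/g7_{n}.png",cv2.resize(im,None,fx=k,fy=k,interpolation=cv2.INTER_CUBIC))
E
```

```text
time_s: 15.2
eef_pos: [563.5, -60.9, 119.3]
tool_rot: [[0.879, -0.476, -0.004], [-0.476, -0.879, 0.001], [-0.004, 0.001, -1.0]]
ft_force: [0.1, 0.6, -1.0]
grip_width: 65.4
time_s: 15.62
eef_pos: [489.5, -144.1, 119.6]
tool_rot: [[0.475, -0.88, -0.003], [-0.88, -0.475, 0.002], [-0.003, 0.002, -1.0]]
ft_force: [0.4, -0.5, -0.9]
grip_width: 65.1
time_s: 16.03
eef_pos: [445.7, -194.0, 120.0]
tool_rot: [[0.152, -0.988, -0.002], [-0.988, -0.152, 0.002], [-0.002, 0.002, -1.0]]
ft_force: [0.1, -0.4, -0.2]
grip_width: 65.6
time_s: 16.12
eef_pos: [446.7, -193.3, 120.3]
tool_rot: [[0.154, -0.988, -0.001], [-0.988, -0.154, 0.001], [-0.001, 0.001, -1.0]]
ft_force: [0.8, 0.4, -0.6]
grip_width: 65.4
t 16.1167 at [ 446.7 -193.3  120.3] yaw -81.1 q6 0.78 tilt [-0.0012  0.0013] g 65.4 F [ 0.8  0.4 -0.6]
delta [-1.400e+00 -1.000e-01 -1.078e+02] dyaw -0.1 rows 1
-0.01 0.14 10.78 0.08
```

View pics/g7_scene.png

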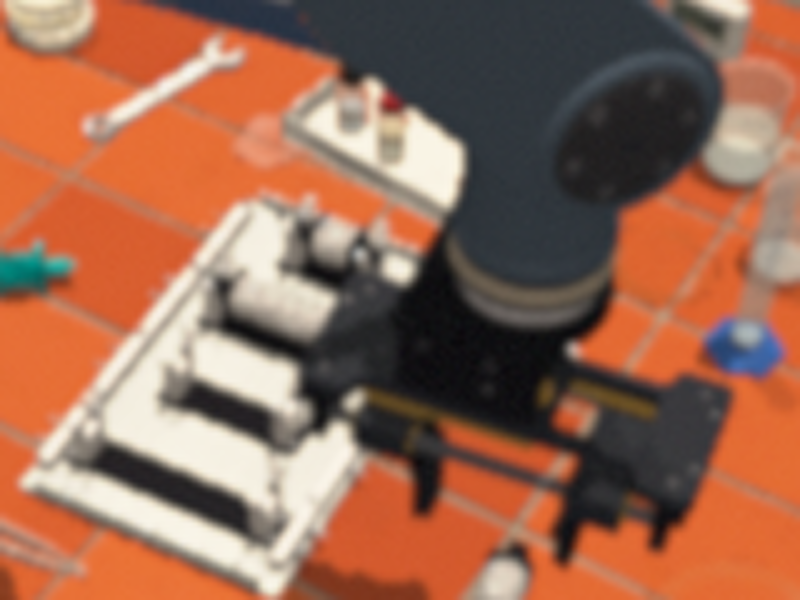

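View pics/g7_top.png

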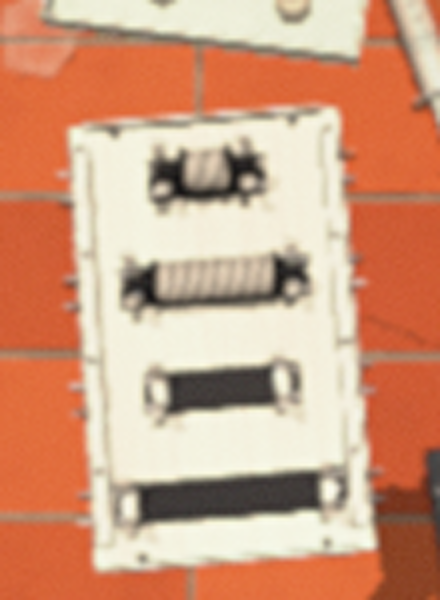

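xs is seated at (205,172) in the top crop. Lowering onto l.

```bash

python3 -m creep '[[0,0.14,3,0,0,0,0.5],[0,0,3,0,0,0,0.5],[0,0,2.5,0,0,0,0.5],[0,0,1.5,0,0,0,0.5],[0,0,0.8,0,0,0,0.5]]'
python3 -m creep '[[0,0,0,0,0,0,0.5],[0,0,0,0,0,0,-1],[0,0,0,0,0,0,-1],[0,0,0,0,0,0,-1],[0,0,0,0,0,0,-1]]' 20
python3 -m creep '[[0,0,0,0,0,0,-1],[0,0,0,0,0,0,-1],[0,0,0,0,0,0,-1],[0,0,0,0,0,0,-1],[0,0,0,0,0,0,-1]]'
```

```text
time_s: 16.63
eef_pos: [445.1, -192.6, 10.9]
tool_rot: [[0.155, -0.988, -0.003], [-0.988, -0.156, 0.002], [-0.002, 0.002, -1.0]]
ft_force: [-0.2, -0.1, 1.0]
grip_width: 65.3
time_s: 17.05
eef_pos: [446.1, -194.4, 14.1]
tool_rot: [[0.154, -0.988, 0.002], [-0.988, -0.154, -0.001], [0.002, -0.002, -1.0]]
ft_force: [-0.3, -0.1, -0.1]
grip_width: 46.0
time_s: 17.47
eef_pos: [445.5, -194.2, 13.4]
tool_rot: [[0.153, -0.988, 0.0], [-0.988, -0.153, -0.0], [0.0, -0.0, -1.0]]
ft_force: [-0.5, 1.2, 3.9]
grip_width: 24.7
```

```bash

python3 -m creep '[[0,0,-2,0,0,0,-1],[0,0,-3,0,0,0,-1],[0,0,-3,0,0,0,-1],[0,0,0,0,0,0,-1],[0,0,0,0,0,0,-1]]'
python3 -m creep '[[0,0,0,0,0,0,-1],[0,0,0,0,0,0,-1]]'
python3 go.py 442.5 5.5 93 5
```

```text
time_s: 17.88
eef_pos: [446.3, -194.7, 94.3]
tool_rot: [[0.153, -0.988, 0.003], [-0.988, -0.153, -0.002], [0.003, -0.003, -1.0]]
ft_force: [-0.1, 0.0, -1.0]
grip_width: 24.8
time_s: 18.05
eef_pos: [444.6, -193.5, 92.0]
tool_rot: [[0.153, -0.988, -0.002], [-0.988, -0.153, 0.002], [-0.002, 0.002, -1.0]]
ft_force: [0.0, 1.0, -0.8]
grip_width: 25.0
t 18.05 at [ 444.6 -193.5   92. ] yaw -81.2 q6 0.78 tilt [-0.0022  0.0016] g 25.0 F [ 0.   1.  -0.8]
delta [ -2.1 199.    1. ] dyaw 86.2 rows 13
-1.51 -0.22 -0.01 -6.63
-1.48 -0.39 -0.01 -6.63
-1.42 -0.56 -0.01 -6.63
-1.35 -0.72 -0.01 -6.63
-1.26 -0.87 -0.01 -6.63
-1.15 -1.01 -0.01 -6.63
-1.02 -1.14 -0.01 -6.63
-0.89 -1.25 -0.01 -6.63
-0.74 -1.34 -0.01 -6.63
-0.58 -1.42 -0.01 -6.63
-0.41 -1.47 -0.01 -6.63
-0.24 -1.51 -0.01 -6.63
-0.06 -1.53 -0.01 -6.63
```

```bash

python3 -m creep '[[-1.51,-0.22,0,0,0,-6.63,-1],[-1.48,-0.39,0,0,0,-6.63,-1],[-1.42,-0.56,0,0,0,-6.63,-1],[-1.35,-0.72,0,0,0,-6.63,-1],[-1.26,-0.87,0,0,0,-6.63,-1]]'
python3 -m creep '[[-1.15,-1.01,0,0,0,-6.63,-1],[-1.02,-1.14,0,0,0,-6.63,-1],[-0.89,-1.25,0,0,0,-6.63,-1],[-0.74,-1.34,0,0,0,-6.63,-1],[-0.58,-1.42,0,0,0,-6.63,-1]]'
python3 -m creep '[[-0.41,-1.47,0,0,0,-6.63,-1],[-0.24,-1.51,0,0,0,-6.63,-1],[-0.06,-1.53,0,0,0,-6.63,-1],[0,0,0,0,0,0,-1],[0,0,0,0,0,0,-1]]'
python3 -m creep '[[0,0,0,0,0,0,-1],[0,0,0,0,0,0,-1]]'
python3 go.py 442.5 5.5 36 5 100
python3 - <<'E'
from h import *
for n,(a,b,c,d) in dict(scene=(240,150,400,270)).items():
    p=ctrl.read_camera(n);im=cv2.cvtColor(p["image"],cv2.COLOR_RGB2BGR)[b:d,a:c]
    cv2.imwrite(f"pics/g8_{n}.png",cv2.resize(im,None,fx=5,fy=5,interpolation=cv2.INTER_CUBIC))
E
```

```text
time_s: 18.47
eef_pos: [443.6, -116.5, 91.6]
tool_rot: [[0.673, -0.74, -0.003], [-0.74, -0.673, 0.002], [-0.003, 0.001, -1.0]]
ft_force: [0.0, -0.3, -0.6]
grip_width: 25.1
time_s: 18.88
eef_pos: [442.7, -40.0, 91.7]
tool_rot: [[0.968, -0.252, -0.003], [-0.252, -0.968, 0.001], [-0.003, -0.0, -1.0]]
ft_force: [0.1, 0.7, -0.2]
grip_width: 24.9
time_s: 19.3
eef_pos: [442.4, 5.5, 92.0]
tool_rot: [[0.996, 0.087, -0.003], [0.087, -0.996, 0.0], [-0.002, -0.001, -1.0]]
ft_force: [0.3, 0.8, -1.3]
grip_width: 24.9
time_s: 19.47
eef_pos: [443.3, 4.2, 92.6]
tool_rot: [[0.996, 0.085, -0.001], [0.085, -0.996, -0.0], [-0.001, -0.0, -1.0]]
ft_force: [-0.8, -0.0, -1.0]
grip_width: 25.1
t 19.4667 at [443.3   4.2  92.6] yaw 4.9 q6 -0.33 tilt [-0.0005 -0.    ] g 25.1 F [-0.8 -0.  -1. ]
delta [ -0.8   1.3 -56.6] dyaw 0.1 rows 1
-0.06 -0.14 5.66 -0.11
```

View pics/g8_scene.png

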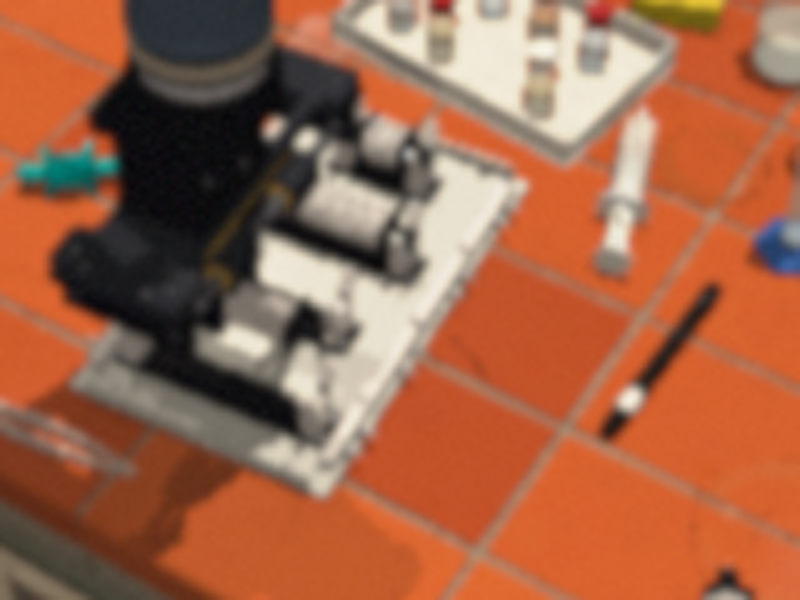

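```bash
python3 - <<'E'
from h import *
p=ctrl.read_camera("scene")
for r in(49,65): print(((proj(p,(443+r*.087,4.2-r*.996,92+0))-[240,150])*5).round(), ((proj(p,(443+r*.087,4.2-r*.996,105))-[240,150])*5).round())
E
python3 -m creep '[[0,-0.1,1,0,0,0,-1],[0,0,1,0,0,0,-1],[0,0,1,0,0,0,-1],[0,0,1,0,0,0,-1],[0,0,0.9,0,0,0,-1]]'
python3 -m creep '[[0,0,0.3,0,0,0,-1],[0,0,0.3,0,0,0,-1],[0,0,0,0,0,0,-1],[0,0,0,0,0,0,-1]]'
python3 go.py 442.5 5.5 36 5 100
```

```text
[300. 324.] [299. 308.]
[326. 334.] [325. 319.]
time_s: 19.98
eef_pos: [443.4, 5.2, 43.5]
tool_rot: [[0.996, 0.086, 0.0], [0.086, -0.996, -0.0], [0.0, 0.0, -1.0]]
ft_force: [0.3, -1.0, -0.6]
grip_width: 24.8
time_s: 20.32
eef_pos: [443.2, 5.7, 38.1]
tool_rot: [[0.996, 0.087, 0.0], [0.087, -0.996, -0.0], [0.0, 0.0, -1.0]]
ft_force: [-0.1, 0.1, -1.4]
grip_width: 25.3
t 20.3167 at [443.2   5.7  38.1] yaw 5.0 q6 -0.33 tilt [ 0.0001 -0.0001] g 25.3 F [-0.1  0.1 -1.4]
delta [-0.7 -0.2 -2.1] dyaw 0.0 rows 1
-0.07 0.02 0.21 -0.01
```

```bash

python3 -m creep '[[0,0,0.2,0,0,0,-1],[0,0,0,0,0,0,-1],[0,0,0,0,0,0,-1]]'
python3 -m creep '[[0,0,0,0,0,0,0.15],[0,0,0,0,0,0,0.15],[0,0,0,0,0,0,0.15],[0,0,0,0,0,0,0.15],[0,0,0,0,0,0,0.15]]'
python3 -m creep '[[0,0,-1.5,0,0,0,0.15],[0,0,-3.5,0,0,0,0.15],[0,0,-3.5,0,0,0,0.15],[0,0,0,0,0,0,0.15],[0,0,0,0,0,0,0.15]]'
python3 -m creep '[[0,0,0,0,0,0,0.5],[0,0,0,0,0,0,0.5]]'
python3 go.py 442.5 -309.9 115 -66.8
```

```text
time_s: 20.57
eef_pos: [443.6, 5.7, 36.4]
tool_rot: [[0.996, 0.087, 0.001], [0.087, -0.996, -0.0], [0.001, 0.0, -1.0]]
ft_force: [-0.3, 0.0, -0.5]
grip_width: 24.9
time_s: 20.98
eef_pos: [443.0, 5.9, 36.1]
tool_rot: [[0.996, 0.087, -0.0], [0.087, -0.996, 0.0], [-0.0, -0.0, -1.0]]
ft_force: [0.4, 0.0, 0.1]
grip_width: 47.4
time_s: 21.4
eef_pos: [444.4, 5.6, 122.7]
tool_rot: [[0.996, 0.087, 0.005], [0.087, -0.996, -0.001], [0.005, 0.002, -1.0]]
ft_force: [-0.3, 0.1, 0.1]
grip_width: 49.9
time_s: 21.57
eef_pos: [442.1, 6.1, 120.1]
tool_rot: [[0.996, 0.087, -0.002], [0.087, -0.996, 0.001], [-0.002, -0.001, -1.0]]
ft_force: [0.4, 0.4, 0.7]
grip_width: 56.9
t 21.5667 at [442.1   6.1 120.1] yaw 5.0 q6 -0.33 tilt [-0.0025  0.0006] g 56.9 F [0.4 0.4 0.7]
delta [   0.4 -316.    -5.1] dyaw -71.8 rows 11
-0.25 2.86 0.05 6.53
0.08 2.87 0.05 6.53
0.41 2.84 0.05 6.53
0.73 2.78 0.05 6.53
1.04 2.68 0.05 6.53
1.34 2.54 0.05 6.53
1.62 2.37 0.05 6.53
1.88 2.18 0.05 6.53
2.11 1.95 0.05 6.53
2.32 1.70 0.05 6.53
2.50 1.42 0.05 6.53
```

```bash

python3 -m creep '[[-0.25,2.86,0,0,0,6.53,0.5],[0.08,2.87,0,0,0,6.53,0.5],[0.41,2.84,0,0,0,6.53,0.5],[0.73,2.78,0,0,0,6.53,0.5],[1.04,2.68,0,0,0,6.53,0.5]]'
python3 -m creep '[[1.34,2.54,0,0,0,6.53,0.5],[1.62,2.37,0,0,0,6.53,0.5],[1.88,2.18,0,0,0,6.53,0.5],[2.11,1.95,0,0,0,6.53,0.5],[2.32,1.7,0,0,0,6.53,0.5]]'
python3 -m creep '[[2.5,1.42,0,0,0,6.53,0.5],[0,0,0,0,0,0,0.5],[0,0,0,0,0,0,0.5],[0,0,0,0,0,0,0.5]]'
python3 go.py 442.5 -309.9 12.5 -66.8 110
python3 - <<'E'
from h import *
for n,(a,b,c,d) in dict(scene=(250,150,430,310),top=(240,120,450,270)).items():
    p=ctrl.read_camera(n);im=cv2.cvtColor(p["image"],cv2.COLOR_RGB2BGR)[b:d,a:c]
    k=3.7
    cv2.imwrite(f"pics/g9_{n}.png",cv2.resize(im,None,fx=k,fy=k,interpolation=cv2.INTER_CUBIC))
E
```

```text
time_s: 21.98
eef_pos: [442.2, -138.5, 119.4]
tool_rot: [[0.883, -0.469, -0.003], [-0.469, -0.883, 0.002], [-0.004, -0.0, -1.0]]
ft_force: [0.5, 0.4, -0.8]
grip_width: 65.3
time_s: 22.4
eef_pos: [442.4, -282.1, 119.1]
tool_rot: [[0.49, -0.872, -0.003], [-0.872, -0.49, 0.003], [-0.004, 0.001, -1.0]]
ft_force: [0.9, -0.2, -0.1]
grip_width: 65.1
time_s: 22.73
eef_pos: [442.4, -308.8, 119.4]
tool_rot: [[0.394, -0.919, -0.003], [-0.919, -0.394, 0.004], [-0.005, 0.001, -1.0]]
ft_force: [-0.7, 0.2, -0.1]
grip_width: 65.3
t 22.7333 at [ 442.4 -308.8  119.4] yaw -66.8 q6 0.35 tilt [-0.0031  0.0036] g 65.3 F [-0.7  0.2 -0.1]
delta [ 1.000e-01 -1.100e+00 -1.069e+02] dyaw -0.0 rows 1
0.11 0.03 10.69 0.00
```

View pics/g9_scene.png

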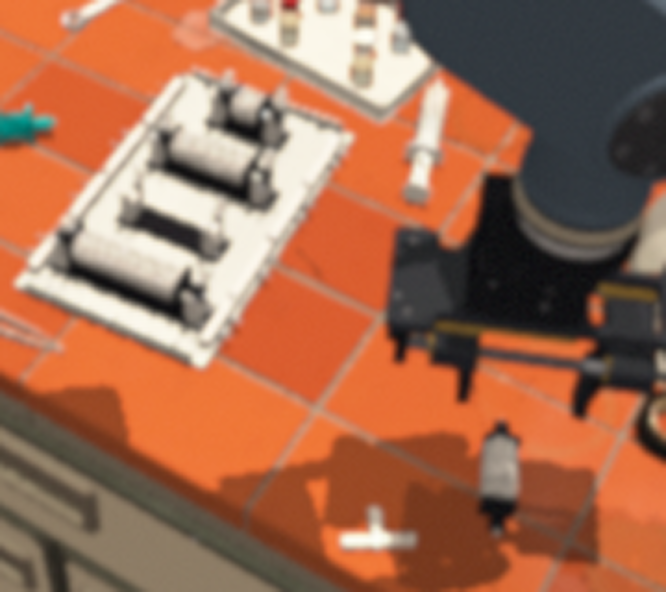

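View pics/g9_top.png

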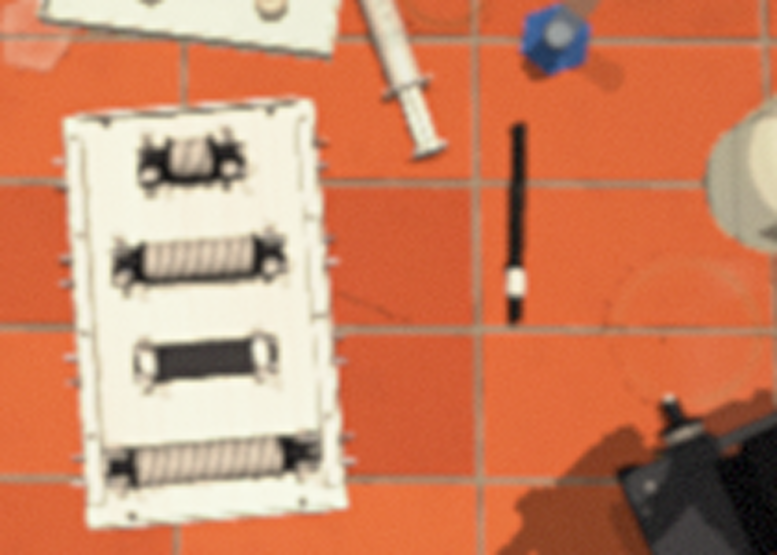

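l is seated at (208,460) in the top crop and the pen hasn't moved. Now s.

```bash

python3 -m creep '[[0.05,0,3,0,0,0,0.5],[0,0,3,0,0,0,0.5],[0,0,2.5,0,0,0,0.5],[0,0,1.5,0,0,0,0.5],[0,0,0.7,0,0,0,0.5]]'
python3 -m creep '[[0,0,0,0,0,0,0.5],[0,0,0,0,0,0,-1],[0,0,0,0,0,0,-1],[0,0,0,0,0,0,-1],[0,0,0,0,0,0,-1]]' 20
python3 -m creep '[[0,0,0,0,0,0,-1],[0,0,0,0,0,0,-1],[0,0,0,0,0,0,-1],[0,0,0,0,0,0,-1],[0,0,0,0,0,0,-1]]'
```

```text
time_s: 23.25
eef_pos: [442.6, -308.0, 11.8]
tool_rot: [[0.395, -0.918, -0.004], [-0.918, -0.395, 0.004], [-0.005, 0.002, -1.0]]
ft_force: [0.2, 1.1, 0.5]
grip_width: 65.6
time_s: 23.67
eef_pos: [444.4, -311.2, 15.2]
tool_rot: [[0.394, -0.919, 0.002], [-0.919, -0.394, -0.002], [0.002, -0.001, -1.0]]
ft_force: [-0.8, -0.6, -0.1]
grip_width: 46.2
time_s: 24.08
eef_pos: [443.9, -310.8, 14.3]
tool_rot: [[0.393, -0.919, 0.0], [-0.919, -0.393, -0.0], [0.0, -0.0, -1.0]]
ft_force: [-0.4, 0.4, 2.9]
grip_width: 24.9
```

```bash

python3 -m creep '[[0,0,-2,0,0,0,-1],[0,0,-3,0,0,0,-1],[0,0,-3,0,0,0,-1],[0,0,0,0,0,0,-1],[0,0,0,0,0,0,-1]]'
python3 -m creep '[[0,0,0,0,0,0,-1],[0,0,0,0,0,0,-1],[0,0,0,0,0,0,-1]]'
python3 go.py 508 11.5 94 5
```

```text
time_s: 24.5
eef_pos: [444.6, -311.5, 95.5]
tool_rot: [[0.394, -0.919, 0.003], [-0.919, -0.394, -0.003], [0.004, -0.001, -1.0]]
ft_force: [-1.0, -0.6, -1.0]
grip_width: 24.7
time_s: 24.75
eef_pos: [443.0, -309.9, 92.6]
tool_rot: [[0.393, -0.919, -0.002], [-0.919, -0.393, 0.002], [-0.003, 0.001, -1.0]]
ft_force: [0.1, -0.1, -1.0]
grip_width: 24.7
t 24.75 at [ 443.  -309.9   92.6] yaw -66.8 q6 0.35 tilt [-0.0022  0.0023] g 24.7 F [ 0.1 -0.1 -1. ]
delta [ 65.  321.4   1.4] dyaw 71.8 rows 11
-2.45 -1.69 -0.01 -6.53
-2.25 -1.96 -0.01 -6.53
-2.01 -2.20 -0.01 -6.53
-1.74 -2.42 -0.01 -6.53
-1.46 -2.60 -0.01 -6.53
-1.15 -2.75 -0.01 -6.53
-0.83 -2.86 -0.01 -6.53
-0.50 -2.94 -0.01 -6.53
-0.16 -2.98 -0.01 -6.53
0.18 -2.98 -0.01 -6.53
0.51 -2.94 -0.01 -6.53
```

```bash

python3 -m creep '[[-2.45,-1.69,0,0,0,-6.53,-1],[-2.25,-1.96,0,0,0,-6.53,-1],[-2.01,-2.2,0,0,0,-6.53,-1],[-1.74,-2.42,0,0,0,-6.53,-1],[-1.46,-2.6,0,0,0,-6.53,-1]]'
python3 -m creep '[[-1.15,-2.75,0,0,0,-6.53,-1],[-0.83,-2.86,0,0,0,-6.53,-1],[-0.5,-2.94,0,0,0,-6.53,-1],[-0.16,-2.98,0,0,0,-6.53,-1],[0.18,-2.98,0,0,0,-6.53,-1]]'
python3 -m creep '[[0.51,-2.94,0,0,0,-6.53,-1],[0,0,0,0,0,0,-1],[0,0,0,0,0,0,-1],[0,0,0,0,0,0,-1],[0,0,0,0,0,0,-1]]'
python3 go.py 508 11.5 37 5 100
python3 - <<'E'
from h import *
for n,(a,b,c,d) in dict(scene=(240,150,400,270)).items():
    p=ctrl.read_camera(n);im=cv2.cvtColor(p["image"],cv2.COLOR_RGB2BGR)[b:d,a:c]
    cv2.imwrite(f"pics/g10_{n}.png",cv2.resize(im,None,fx=5,fy=5,interpolation=cv2.INTER_CUBIC))
    print(((proj(p,(508+43*.087,11.5-43*.996,93))-[240,150])*5).round())
E
```

```text
time_s: 25.17
eef_pos: [472.7, -163.1, 92.9]
tool_rot: [[0.83, -0.558, -0.002], [-0.558, -0.83, 0.001], [-0.002, 0.0, -1.0]]
ft_force: [-0.7, -0.2, -0.3]
grip_width: 25.0
time_s: 25.58
eef_pos: [502.4, -16.9, 93.0]
tool_rot: [[1.0, -0.021, -0.002], [-0.021, -1.0, 0.001], [-0.002, -0.001, -1.0]]
ft_force: [0.1, 0.2, -0.8]
grip_width: 24.6
time_s: 26.0
eef_pos: [508.6, 9.9, 93.6]
tool_rot: [[0.996, 0.085, -0.001], [0.085, -0.996, -0.0], [-0.001, -0.0, -1.0]]
ft_force: [-0.2, -0.2, -0.1]
grip_width: 24.8
t 26.0 at [508.6   9.9  93.6] yaw 4.9 q6 -0.29 tilt [-0.001 -0.   ] g 24.8 F [-0.2 -0.2 -0.1]
delta [ -0.6   1.6 -56.6] dyaw 0.1 rows 1
-0.04 -0.16 5.66 -0.10
[344. 238.]
```

View pics/g10_scene.png

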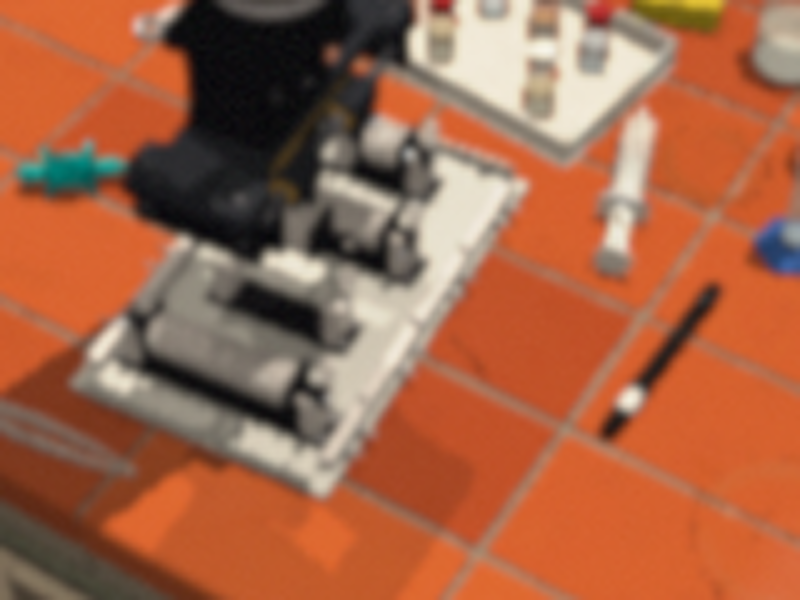

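```bash

python3 -m creep '[[0,-0.1,1,0,0,0,-1],[0,0,1,0,0,0,-1],[0,0,1,0,0,0,-1],[0,0,1,0,0,0,-1],[0,0,0.9,0,0,0,-1]]'
python3 -m creep '[[0,0,0.3,0,0,0,-1],[0,0,0.3,0,0,0,-1],[0,0,0,0,0,0,-1],[0,0,0,0,0,0,-1]]'
python3 go.py 508 11.5 37 5 100
```

```text
time_s: 26.47
eef_pos: [508.2, 11.6, 43.5]
tool_rot: [[0.996, 0.087, -0.002], [0.087, -0.996, 0.0], [-0.001, -0.0, -1.0]]
ft_force: [-0.7, 0.1, -1.3]
grip_width: 24.9
time_s: 26.8
eef_pos: [508.9, 11.8, 39.0]
tool_rot: [[0.996, 0.087, 0.0], [0.087, -0.996, -0.0], [0.0, 0.0, -1.0]]
ft_force: [0.3, 0.4, -0.2]
grip_width: 24.8
t 26.8 at [508.9  11.8  39. ] yaw 5.0 q6 -0.28 tilt [ 0. -0.] g 24.8 F [ 0.3  0.4 -0.2]
delta [-0.9 -0.3 -2. ] dyaw -0.0 rows 1
-0.09 0.02 0.20 0.01
```

```bash

python3 -m creep '[[0,0,0.2,0,0,0,-1],[0,0,0,0,0,0,-1],[0,0,0,0,0,0,-1]]'
python3 -m creep '[[0,0,0,0,0,0,0.15],[0,0,0,0,0,0,0.15],[0,0,0,0,0,0,0.15],[0,0,0,0,0,0,0.15],[0,0,0,0,0,0,0.15]]'
python3 -m creep '[[0,0,-1.5,0,0,0,0.15],[0,0,-3.5,0,0,0,0.15],[0,0,-3.5,0,0,0,0.15],[0,0,-3,0,0,0,0.15],[0,0,-3,0,0,0,0.15]]'
python3 -m creep '[[0,-3.5,0,0,0,0,0.15],[0,-3.5,0,0,0,0,0.15],[0,-3.5,0,0,0,0,0.15],[0,-3.5,0,0,0,0,0.15],[0,-3.5,0,0,0,0,0.15]]'
python3 -m creep '[[0,-3,0,0,0,0,0.15],[0,-3,0,0,0,0,0.15],[0,0,0,0,0,0,0.15],[0,0,0,0,0,0,0.15],[0,0,0,0,0,0,0.15]]'
cat > chk.py <<'E'
from h import *
for n,(a,b,c,d) in dict(scene=(250,160,340,245),top=(250,140,345,270)).items():
    p=ctrl.read_camera(n);im=cv2.cvtColor(p["image"],cv2.COLOR_RGB2BGR)[b:d,a:c]
    k=6.5 if n=="scene" else 4.5
    cv2.imwrite(f"pics/f_{n}.png",cv2.resize(im,None,fx=k,fy=k,interpolation=cv2.INTER_CUBIC))
    for t in("coil_xs_center","coil_s_center","coil_m_center","coil_l_center","pen_middle"):
        z=6 if "pen" in t else 36
        for r in ctrl.silhouettes(p,t)[:3]:
            ys,xs=np.nonzero(r["region"]);P=np.array([toz(p,q,z)[:2] for q in zip(xs,ys)])
            if len(P)<5:continue
            q=cv2.minAreaRect(P.astype(np.float32))
            print(n,t,round(r["confidence"],2),np.round(r["pixel"]),np.round(q[0]),np.round(q[1]),round(q[2],1))
E
python3 chk.py
```

```text
time_s: 27.05
eef_pos: [509.1, 11.8, 37.4]
tool_rot: [[0.996, 0.087, 0.001], [0.087, -0.996, -0.0], [0.001, 0.0, -1.0]]
ft_force: [-0.5, -0.1, -0.2]
grip_width: 24.9
time_s: 27.47
eef_pos: [508.8, 11.8, 37.1]
tool_rot: [[0.996, 0.087, 0.0], [0.087, -0.996, -0.0], [0.0, 0.0, -1.0]]
ft_force: [0.0, 0.4, 0.3]
grip_width: 47.5
time_s: 27.88
eef_pos: [508.4, 11.8, 183.6]
tool_rot: [[0.996, 0.087, -0.0], [0.087, -0.996, 0.0], [-0.0, -0.0, -1.0]]
ft_force: [0.2, 0.0, -0.2]
grip_width: 50.1
time_s: 28.3
eef_pos: [493.0, 187.5, 182.2]
tool_rot: [[0.996, 0.087, 0.0], [0.087, -0.996, 0.0], [0.0, 0.0, -1.0]]
ft_force: [0.7, -0.2, 0.2]
grip_width: 49.9
time_s: 28.72
eef_pos: [487.9, 245.6, 181.9]
tool_rot: [[0.996, 0.088, -0.001], [0.088, -0.996, -0.001], [-0.001, 0.001, -1.0]]
ft_force: [-0.3, 0.1, -0.5]
grip_width: 50.1
scene coil_xs_center 0.71 [298. 204.] [508.  11.] [33. 86.] 10.5
scene coil_xs_center 0.69 [315. 182.] [640.  25.] [32. 38.] 32.8
scene coil_xs_center 0.66 [254. 182.] [511. 176.] [31. 56.] 32.8
scene coil_s_center 0.51 [297. 205.] [509.  12.] [38. 89.] 3.7
scene coil_m_center 0.67 [308. 189.] [573.  15.] [ 35. 104.] 3.1
scene coil_m_center 0.31 [293. 229.] [439.  -4.] [ 51. 138.] 4.7
scene coil_l_center 0.7 [287. 218.] [444.   7.] [ 33. 132.] 5.6
top coil_xs_center 0.63 [221. 209.] [527. 185.] [23. 60.] 40.8
top coil_xs_center 0.55 [291. 160.] [638.  22.] [25. 60.] 0.3
top coil_s_center 0.59 [293. 221.] [509.  11.] [22. 84.] 7.0
top coil_m_center 0.66 [292. 190.] [572.  13.] [ 22. 106.] 6.7
top coil_l_center 0.86 [295. 245.] [443.   6.] [ 25. 135.] 6.2
top pen_middle 0.8 [378. 180.] [ 600. -197.] [ 12. 131.] 87.2
top pen_middle 0.46 [306. 210.] [511.  11.] [35. 94.] 5.6
```

View pics/f_scene.png

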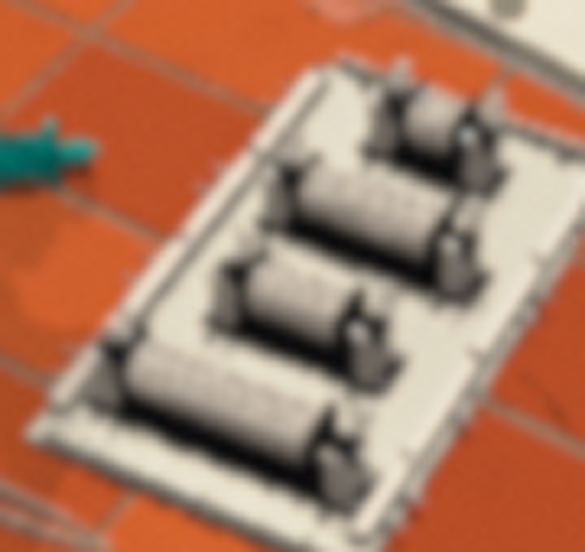

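View pics/f_top.png

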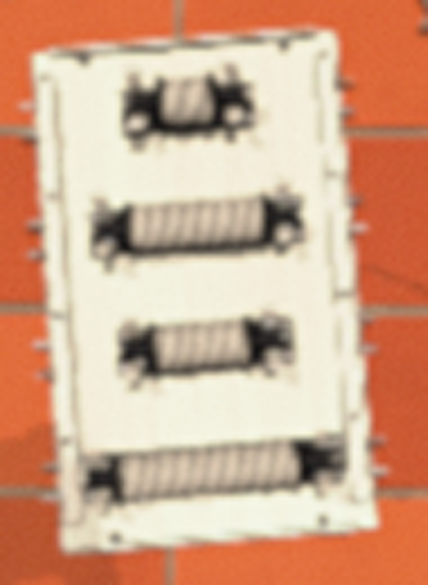

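Both views show all four coils level between their clips, and the two cameras agree to 2 mm at the seat height. The pen hasn't moved beyond measurement error, so I'm handing in.

```bash
python3 -c "
from bench import ctrl
print(ctrl.hand_in())"
```

```text
the job is handed in; nothing more can be done
None
```

All four coils (xs, s, m and l) are in the cradles that fit their lengths, and the job is handed in after about 30 s of robot time. The hand-in gave no verdict.

- **Position:** at seat height, the two cameras agree to about 2 mm on each coil centre. These lie within about 3 mm of the seats I measured, inside the 10 mm limit. The pictures show all four coils level, with their pins down in the clips.
- **Height:** I had no direct measurement of this. Each coil was released at its computed seat height, with almost no force on the wrist.
- **Pen and arm:** the pen's measured centre is at about (600, -197) mm, against (602, -196) at the start. The arm is clear of everything.

**Checks that disagreed:**
- The recogniser also reported xs for the turquoise look-alike and for the seated s coil, and gave pen and m a false hit each. I set these aside using the pictures.
- The m coil met about 4 N (up to 6 N) sideways and upward on the clip flare. The m lane lay about 2 mm further ahead than I first measured, so I shifted all the seat positions to match.

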